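Gauge the seat depth in a valve block

TASK

Check how deep the seat sits in the valve block: swing the dust cover well clear of the guide tube, take the depth gauge from its wooden rest and push it down the tube until its collar rests on the tube's mouth. Then draw it right out and hold it up level, more than 15 cm above the table and clear of everything, so that the pin can be read; nothing but the tube may move the pin, and the other things stay where they are. Finish while still holding the gauge there, level and still.

Things in the scene. Friction and masses are not known exactly. Their poses are not given: they have to be found in the camera images.
- block_top (a point): centre of the top face of the valve block, 58 mm above the table: a fixed aluminium block, 92 mm (its x) by 72 mm (y), on a dark base plate 120 x 84 mm on the workbench. The upright guide tube stands on this point, 21 mm thick outside and 42 mm tall; the dust cover's pivot lies towards +x
- tube_mouth (a point): centre of the mouth of the steel guide tube, 100 mm above the table; z up along the tube. The rim is flared: 28 mm outside, 21 mm inside, narrowing within 8 mm to the straight 14 mm bore, which runs on down into the block. The brass seat lies in it, 71 to 79 mm below the mouth
- dust_cover (a joint): angle of the flat steel cover, 3 mm thick, over the tube's mouth, which turns level about an upright pivot 29 mm beside the tube's axis: near 0 it covers the mouth; grows as it turns anticlockwise seen from above, to a stop at 2.0 rad; from 1.3 rad the mouth is well clear. It stays where it is left; 0.6 N at its pin turns it
- cover_pin (a point): the upright round steel thumb pin on the dust cover, 8 mm thick, by which the cover is turned; this point lies on its axis 9 mm below its top and 9 mm above the flat top of the cover, 37 mm from the pivot (8 mm beyond the tube's axis when closed)
- cover_pivot (a point): the point on the upright axis about which the dust cover turns, at the cover's top face
- gauge_grip (a point): the depth gauge: loose straight rod, 0.15 kg, lying level in the rest, its axis 60 mm above the table. This point, on the axis in the handle, is the place to grip; its x axis runs along the rod to the tip. Along x from here: dark round handle, 18 mm thick, -50 to +40 mm; collar, 28 mm thick, +40 to +48; stem, 11 mm thick, +48 to +113; then a 6 mm brass pin with rings, tip at +133
- rest_base (a point): underside of the fixed wooden gauge rest on the green side stand, right below gauge_grip to 3 mm; x axis as the gauge's. Base 50 mm wide, 12 mm high, with two forks 36 mm wide, 64 mm high, at x = -47 to -35 mm and +71 to +85 mm: lift the gauge straight up. Gripped with the fingers pointing half down, half to the tip (45 degrees to the rod), the gauge can be held both level and upright
- gauge_collar (a point): centre of the collar's face that looks to the tip, 48 mm from gauge_grip; x axis towards the tip. It meets tube_mouth when the gauge is fully in
- feeler_pin (a joint): how far the brass pin has been pushed into the gauge's stem, m: 0 is fully out, 0.019 fully in. It slides with 1.5 N of friction and stays where it is pushed; fully in the tube the seat pushes it in by 6 to 14 mm
- pin_tip (a point): the end of the brass pin, on the gauge's axis; 133 mm from gauge_grip with the pin fully out
- alu_cup_1: bystander: aluminium cup, 45 mm wide, 52 mm high, loose on the workbench; origin at the centre of its underside
- alu_cup_2: bystander: a second such cup
- brass_drift: bystander: round yellow drift, 102 mm long, 23 mm thick, lying loose on the workbench; origin at its underside
- stud_bolt_3: bystander: steel bolt standing on its head, 57 mm high; origin at the centre of its underside
- valve_body_1: bystander: aluminium valve body, 42 mm wide, 64 mm high with its stem, on the side stand; origin at the centre of its underside
- valve_body_2: bystander: a second such valve body, 59 mm high
- plug_gauge: bystander: steel double-ended plug gauge, 106 mm long, 21 mm thick, lying on the side stand; origin at its underside

How it is judged:
By the outcome, as a careful person would: the job done as asked, in the order asked, and still so for the second after the job is handed in, while the arm keeps its last pose, push and grip.
It also fails if it takes over 72 s, if anything falls off the work surface, if the arm or the gripper's body presses on something with over 40 N, if the wrist force passes 120 N, or if a joint passes its speed limit or range.

ROBOT

A 6-joint arm with a two-finger parallel gripper is mounted at the origin on a cart in front of the work surface, level with it; the furniture and walls round the work are solid. World frame = base frame: x ahead of the robot, y to its left, z up, the work surface at z = 0. Lengths are in mm, angles in rad, forces in N, time in s.
With the tool pointing down it reaches from about 350 to 875 mm from the base axis. Payload 4.2 kg.
Tool frame: the origin (TCP) lies midway between the tips of the shut fingers; the grasp point (between the pads) lies 19 mm behind it; z points along the fingers, y is the direction in which the jaws open and shut (so a half turn about z gives the same grasp; the last joint's range is limited). The gripper opens to 85 mm and grips with 20 to 120 N. Pads are 22 mm wide; open, the fingers measure 114 mm over their backs; the gripper's body (76 mm by 85 mm) begins 54 mm behind the grasp point. The pads swing forward as they close: fully open they stand 13 mm farther back than shut.
Start: joints at [1.403, 0.385, 0.008, 0, -1.194, -0.259], TCP at [258.691, 568.927, 231.312] pointing down, gripper open.
Joint ranges: [-3.14, 3.14], [-1.21, 2.06], [-1.07, 1.41], [-3.16, 2.05], [-2.99, -0.16], [-3.1, 3.1]. Speed limits (rad/s): [2.79, 2.79, 3.14, 3.14, 3.14, 3.14].

INTERFACE

Orientations are given as a unit quaternion [x, y, z, w].
In Python, from bench import arm gives the robot as it stands. The module is installed in compiled form; this text tells all that it offers.
- The arm moves only by the tool drive_tool, never from a script. Its argument "moves" is a list that holds one entry, the list of rows, each a list of 7 numbers: the opening, from 0 (shut) to 1 (fully open), then the shift along the tool's x, y, z in m, then the turn, a rotation vector about the tool's x, y, z in rad. In form: [[[hand, dx, dy, dz, wx, wy, wz], ...]]. A call has 1 to 20 rows; each row shifts and turns the pose as measured when the row begins, along the tool's axes as they then stand; what a row does not reach is not made up. A row lasts 1/10 s, in which the tool goes at most 50 mm and 8.59 degrees, less where a joint would pass 70% of its speed; a pose out of reach is approached as far as the arm can. A call with a gripper value outside its range is refused whole. The fingers move at their own pace and stop on an object; the grip force is fixed at half the most. Time passes only in rows, so rows that do not move let the fingers close. It gives the time, the measured TCP pose, the force and the opening at its end, in the units of the state.
- arm.read_state(): the state, without advancing time (a new reading comes with each control period).
- arm.get_image(name): name is "side" or "top" or "wrist"; returns (picture, depth): 400x640x3 uint8, red, green, blue; 400x640 float32, mm along the optical axis (not along the pixel's ray), 0 where there is no reading.
- arm.camera_params(name): a dict with "fov_y" (degrees; the focal length in pixels is half the picture's height over the tangent of half this angle, whatever the lens; pixels are square), "cx", "cy" (the principal point, pixels), "k1" (the pictures are not rectified: a ray, as slopes to the right and down, at radius r is drawn at 1 + k1 r^2 times it, then the intrinsics apply), "world_from_camera" (4x4, takes a point from camera to world coordinates); the wrist camera has in their place "T_tool_cam" (4x4, takes a point from camera to tool coordinates, whose origin is the TCP and whose axes are the flange's). Camera axes: x right, y down, z forward; pixel columns grow to the right and rows downward; lengths in mm; the calibration is good to about 2 mm. A picture is of the moment at which its call begins: read the wrist's pose just before it. camera_params takes no time and is no camera call.
- arm.job_done(): hands the job in, once; it reports no verdict.
The state is a dict: "clock": time; "joints": joint angles; "joint_vel": joint speeds; "joint_efforts": joint torques, N m; "position": TCP position; "ee_rot": TCP orientation; "contact_force": force on the tool from outside, world axes, zero at the start; "wrist_torque": the same for the moment, N m; "gripper_width": finger opening in mm.
Only numpy, scipy, OpenCV 4.12 (cv2) and the standard library are available. Lean on these libraries where they do the work, as an engineer would, in place of code of your own. Each camera call takes 0.05 s, during which the arm holds its last target.

## Working session

There is one attempt and no reset: what is moved stays moved. The work goes in short steps, Python scripts to look and compute and a tool call to move; the robot and the scene stay as the last step left them, time stands still between calls to the robot, and variables do not carry over. Pictures are saved under pics/ and viewed, and the job is handed in when it is done.

Besides the shell and the picture viewer there is one more tool, called after "Request:" by a JSON object that holds its "api" and its "payload", one argument or row to a line. drive_tool: Moves the arm, as the interface text tells. Its arguments: {"type":"object","properties":{"moves":{"type":"array","items":{"type":"array","items":{"type":"array","items":{"type":"number"}}}}},"required":["moves"]}

```bash
mkdir -p pics
cat > h.py <<'E'
import numpy as np, cv2
from scipy.spatial.transform import Rotation as R
from bench import arm
def K(p):
    f=200/np.tan(np.radians(p['fov_y'])/2); return f
def wfc(name,st=None):
    p=arm.camera_params(name)
    if 'world_from_camera' in p: return np.array(p['world_from_camera'])
    T=np.eye(4);T[:3,:3]=R.from_quat(st['ee_rot']).as_matrix();T[:3,3]=st['position']
    return T@np.array(p['T_tool_cam'])
def rays(name,uv):
    p=arm.camera_params(name);f=K(p)
    Km=np.array([[f,0,p['cx']],[0,f,p['cy']],[0,0,1.]])
    return cv2.undistortPoints(np.array(uv,float).reshape(-1,1,2),Km,np.array([p['k1'],0,0,0,0.])).reshape(-1,2)
def cloud(name,dep,T):
    v,u=np.mgrid[0:400,0:640]
    r=rays(name,np.stack([u,v],-1).reshape(-1,2))
    d=dep.reshape(-1)
    P=np.c_[r*d[:,None],d]@T[:3,:3].T+T[:3,3]
    P[d==0]=np.nan
    return P.reshape(400,640,3)
def proj(name,P,T):
    p=arm.camera_params(name);f=K(p)
    Q=(np.atleast_2d(P)-T[:3,3])@T[:3,:3]
    s=Q[:,:2]/Q[:,2:]; r2=(s**2).sum(1,keepdims=True); s=s*(1+p['k1']*r2)
    return s*f+[p['cx'],p['cy']]
def grab(name,tag):
    st=arm.read_state(); im,d=arm.get_image(name); T=wfc(name,st)
    cv2.imwrite(f'pics/{tag}.png',im[:,:,::-1]); np.savez(f'{tag}.npz',im=im,d=d,T=T)
    return im,d,T
E
python3 - <<'E'
from h import *
s=arm.read_state();print({k:np.round(v,3) for k,v in s.items()})
for n in('side','top','wrist'):
    print(n,arm.camera_params(n)); grab(n,n+'0')
E
```

```text
{'clock': np.float64(0.0), 'joints': array([ 1.403e+00,  3.860e-01,  7.000e-03, -1.000e-03, -1.194e+00,
       -2.590e-01]), 'joint_vel': array([ 0.   , -0.   ,  0.001,  0.001, -0.   ,  0.001]), 'joint_efforts': array([ 0.0000e+00, -3.9229e+01,  1.8840e+01,  4.1860e+00, -5.0000e-03,
       -0.0000e+00]), 'position': array([258.471, 568.386, 230.21 ]), 'ee_rot': array([ 0.977, -0.212, -0.   ,  0.001]), 'contact_force': array([-0.373,  0.422, -0.435]), 'wrist_torque': array([0.022, 0.008, 0.02 ]), 'gripper_width': np.float64(85.234)}
side {'fov_y': 46.47961147413368, 'cx': 317.20577219460625, 'cy': 201.44908206612445, 'k1': -0.13366180659997767, 'world_from_camera': array([[-8.27541871e-01, -2.26307083e-01,  5.13769945e-01,
        -2.85585213e+02],
       [-5.60770838e-01,  3.76665036e-01, -7.37332705e-01,
         1.22596132e+03],
       [-2.66555608e-02, -8.98280889e-01, -4.38612501e-01,
         8.16377935e+02],
       [ 0.00000000e+00,  0.00000000e+00,  0.00000000e+00,
         1.00000000e+00]])}
top {'fov_y': 43.25280461566196, 'cx': 313.32563666618836, 'cy': 200.4576008417698, '
[... 162 characters left out ...]
1155105e-02,  2.00435951e-03,
         3.81278521e+01],
       [ 4.14769337e-03, -2.02835043e-01, -9.79204137e-01,
         1.51410657e+03],
       [ 0.00000000e+00,  0.00000000e+00,  0.00000000e+00,
         1.00000000e+00]])}
wrist {'fov_y': 59.999863547225836, 'cx': 315.15606816797055, 'cy': 203.33830785317116, 'k1': -0.010600061352951195, 'T_tool_cam': array([[ 1.60510307e-04, -9.53833965e-01, -3.00334384e-01,
         7.78593964e+01],
       [ 9.99999979e-01,  1.15306390e-04,  1.68236323e-04,
        -9.88459927e-01],
       [-1.25839046e-04, -3.00334405e-01,  9.53833963e-01,
        -1.44046906e+02],
       [ 0.00000000e+00,  0.00000000e+00,  0.00000000e+00,
         1.00000000e+00]])}
```

View pics/side0.png

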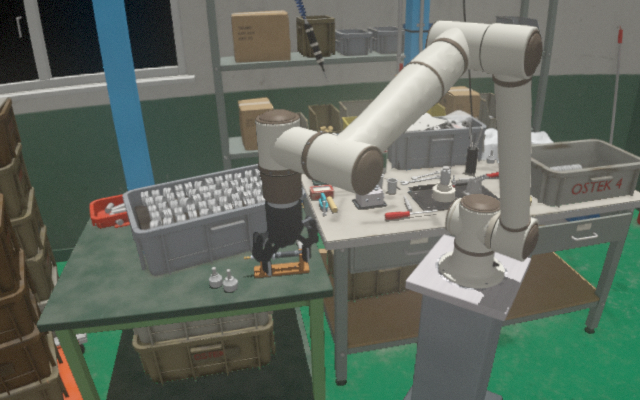

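View pics/top0.png

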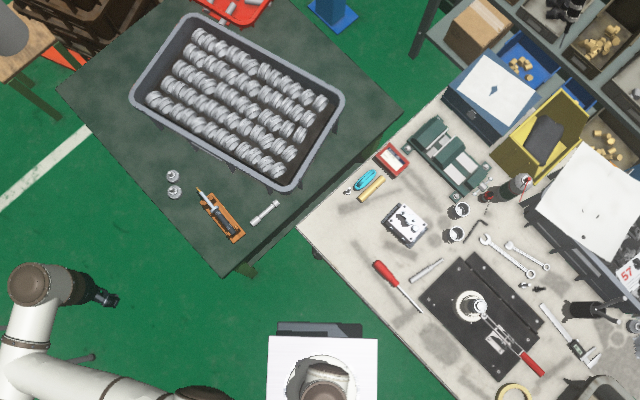

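View pics/wrist0.png

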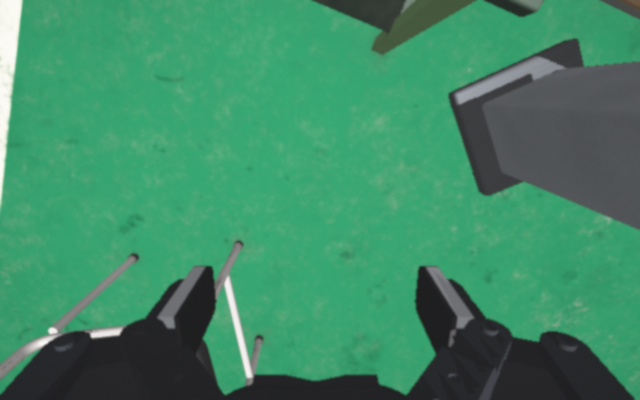

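Run:
```python
from h import *
im=cv2.imread('pics/top0.png')
a=cv2.resize(im[160:260,150:290],None,fx=4,fy=4,interpolation=cv2.INTER_CUBIC)
b=cv2.resize(im[140:260,340:480],None,fx=4,fy=4,interpolation=cv2.INTER_CUBIC)
cv2.imwrite('pics/z1.png',a);cv2.imwrite('pics/z2.png',b)
im=cv2.imread('pics/side0.png')
c=cv2.resize(im[160:230,300:500],None,fx=4,fy=4,interpolation=cv2.INTER_CUBIC)
cv2.imwrite('pics/z3.png',c)
z=np.load('top0.npz');P=cloud('top',z['d'],z['T'])
for uv in [(196,190),(237,235),(222,235),(405,222),(390,210),(400,190),(173,175),(174,191),(264,211),(300,290),(370,188),(458,210),(455,235),(340,100),(290,190),(265,190)]:
    print(uv,np.round(P[uv[1],uv[0]]))
```

```text
(196, 190) [577. 405.  -5.]
(237, 235) [438. 267.  13.]
(222, 235) [438. 313.   7.]
(405, 222) [ 484. -227.   69.]
(390, 210) [ 531. -194.    3.]
(400, 190) [ 595. -225.    1.]
(173, 175) [612. 470.  36.]
(174, 191) [562. 461.  40.]
(264, 211) [513. 189.  21.]
(300, 290) [ 303.   90. -753.]
(370, 188) [ 594. -130.   18.]
(458, 210) [ 536. -401.   11.]
(455, 235) [ 459. -390.   10.]
(340, 100) [811. -26. 174.]
(290, 190) [546. 105. 172.]
(265, 190) [581. 191.   4.]
```

View pics/z1.png

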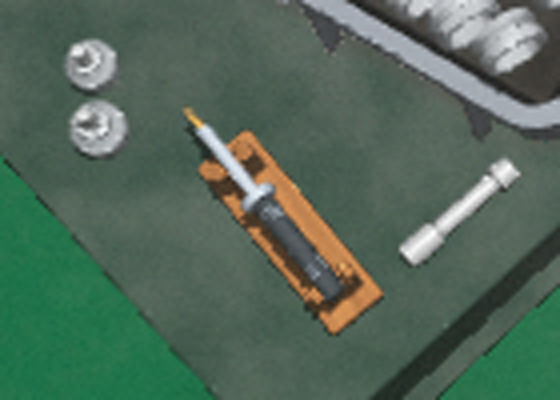

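View pics/z2.png

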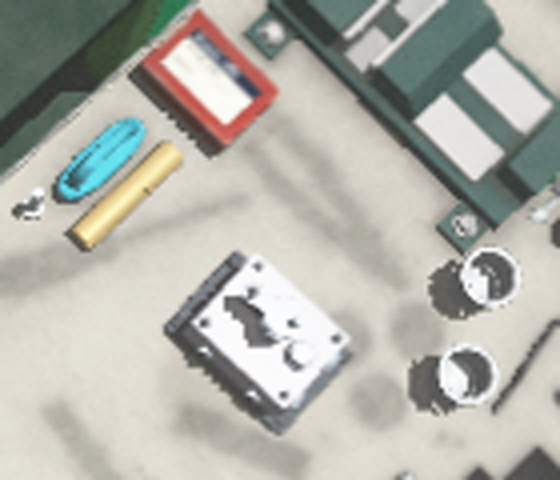

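View pics/z3.png

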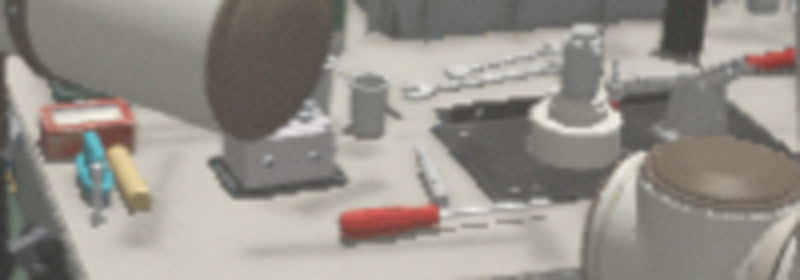

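```bash
cat >> h.py <<'E'
def plane(name,uv,z,T):
    r=rays(name,uv); D=np.c_[r,np.ones(len(r))]@T[:3,:3].T
    return T[:3,3]+D*((z-T[2,3])/D[:,2])[:,None]
def to_tool(target_pos,target_R,st=None):
    "shift (tool axes, m) and rotvec of the whole step"
    st=st or arm.read_state(); Rm=R.from_quat(st['ee_rot'])
    d=Rm.inv().apply(np.array(target_pos)-st['position'])/1000
    rv=(Rm.inv()*target_R).as_rotvec()
    return d,rv
E
python3 - <<'E'
from h import *
T=np.load('top0.npz')['T']
g=plane('top',[(150+185/4,160+110/4),(150+335/4,160+297/4),(150+255/4,160+200/4)],60,T);print(np.round(g,1))
t=g[0]-g[1];print(np.linalg.norm(t),np.degrees(np.arctan2(t[1],t[0])))
b=plane('top',[(340+x/4,140+y/4) for x,y in [(237,253),(352,338),(278,408),(197,322)]],58,T);print(np.round(b,1),b.mean(0))
print(R.from_quat(arm.read_state()['ee_rot']).as_matrix().round(3))
E
```

```text
[[570.2 389.6  60. ]
 [434.2 269.4  60. ]
 [504.  332.7  60. ]]
181.53229302153895 41.48892832693263
[[ 541.4 -212.7   58. ]
 [ 480.4 -297.2   58. ]
 [ 427.2 -242.3   58. ]
 [ 488.9 -183.1   58. ]] [ 484.46429584 -233.83085873   58.        ]
[[ 0.91  -0.414 -0.001]
 [-0.414 -0.91  -0.002]
 [ 0.     0.002 -1.   ]]
```

Request:
{"api": "drive_tool", "payload": {
  "moves": [
    [[1, 0.041, 0.014, 0, 0, 0, 0], [1, 0.041, 0.014, 0, 0, 0, 0], [1, 0.041, 0.014, 0, 0, 0, 0], [1, 0.041, 0.014, 0, 0, 0, 0], [1, 0.041, 0.014, 0, 0, 0, 0], [1, 0.041, 0.014, 0, 0, 0, 0], [1, 0.041, 0.014, 0, 0, 0, 0], [1, 0.02, 0.006, 0, 0, 0, 0]]
  ]
}}

```text
clock: 0.95
position: [500.1, 341.2, 227.0]
ee_rot: [0.978, -0.208, -0.001, 0.003]
contact_force: [-0.2, 0.8, 0.1]
gripper_width: 85.3
```

Run:
```python
from h import *
s=arm.read_state();print(s['clock'],s['position'],s['joints'].round(3),s['joint_vel'].round(3))
grab('wrist','w1')
```

```text
0.95 [500.08153959 341.16992304 227.03208915] [ 8.660e-01  3.580e-01 -4.500e-02  1.000e-03 -1.175e+00  2.860e-01] [-0.354  0.088  0.126 -0.009 -0.038  0.365]
```

View pics/w1.png

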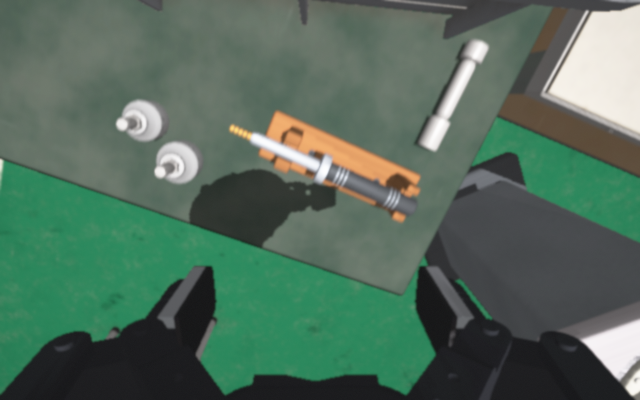

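Request:
{"api": "drive_tool", "payload": {
  "moves": [
    [[1, 0.017, 0.045, 0, 0, 0, 0], [1, 0.017, 0.045, 0, 0, 0, 0], [1, 0.017, 0.045, 0, 0, 0, 0], [1, 0.017, 0.045, 0, 0, 0, 0], [1, 0.017, 0.045, 0, 0, 0, 0], [1, 0.017, 0.045, 0, 0, 0, 0], [1, 0.017, 0.045, 0, 0, 0, 0], [1, 0.017, 0.045, 0, 0, 0, 0], [1, 0.017, 0.045, 0, 0, 0, 0], [1, 0.017, 0.045, 0, 0, 0, 0], [1, 0.017, 0.045, 0, 0, 0, 0], [0.25, 0.01, 0.03, 0, 0, 0, 0], [0.25, 0, 0, 0, 0, 0, 0], [0.25, 0, 0, 0, 0, 0, 0]]
  ]
}}

```text
clock: 2.4
position: [463.1, -237.9, 227.2]
ee_rot: [0.978, -0.209, -0.003, 0.004]
contact_force: [-0.8, 1.0, -0.4]
gripper_width: 43.9
```

Run:
```python
from h import *
s=arm.read_state();print(s['clock'],s['position'],s['joints'].round(3),s['joint_vel'].round(3))
im,d,T=grab('wrist','w2')
cv2.imwrite('pics/w2z.png',cv2.resize(im[60:310,160:480,::-1],None,fx=2.4,fy=2.4,interpolation=cv2.INTER_CUBIC))
grab('top','top1')
```

```text
2.4 [ 463.08303779 -237.92440227  227.22599303] [-0.158  0.212 -0.254  0.01  -1.111  1.303] [-0.026  0.008  0.003  0.003 -0.     0.005]
```

View pics/w2.png

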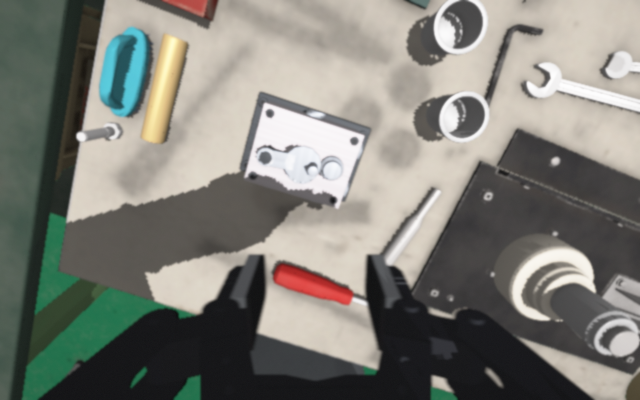

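View pics/w2z.png

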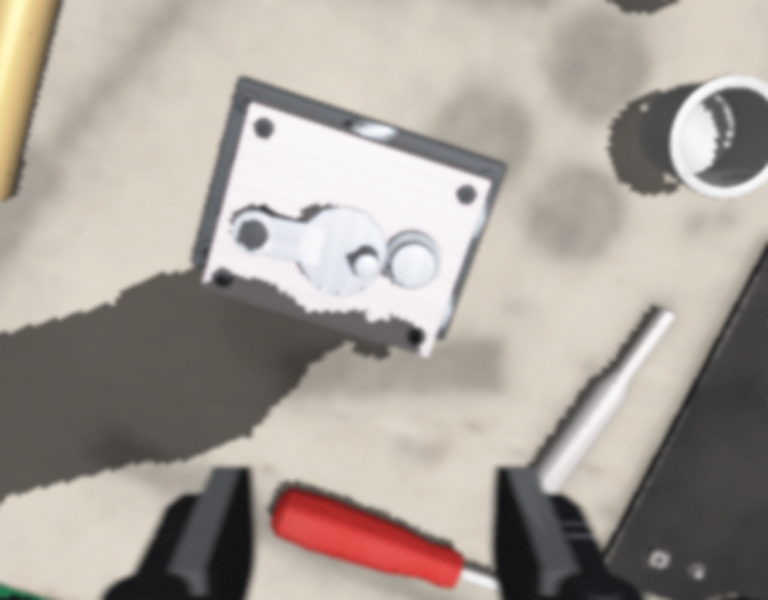

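Run:
```python
from h import *
z=np.load('w2.npz');T=z['T'];P=cloud('wrist',z['d'],T)
q=lambda X,Y:(160+X/2.4,60+Y/2.4)
for n,X,Y in [('pivot',253,233),('disc',335,245),('pin',369,260),('post',415,256),('c1',250,102),('c2',490,180),('c3',430,352),('c4',205,282),('blk',330,150)]:
    u,v=q(X,Y); a=P[int(v)-1:int(v)+2,int(u)-1:int(u)+2].reshape(-1,3); print(n,(round(u),round(v)),np.nanmedian(a,0).round(1))
sub=P[130:190,240:360,2]
np.set_printoptions(linewidth=250)
print(np.round(sub[::4,::4]))
for n,X,Y,zz in [('pivot',253,233,104),('disc',343,250,103),('pin',369,261,121),('c1',250,102,58),('c2',490,180,58),('c3',430,352,58),('c4',205,282,58)]:
    print(n,plane('wrist',[q(X,Y)],zz,T).round(1))
```

```text
pivot (265, 157) [ 507.5 -216.   108.1]
disc (300, 162) [ 493.  -237.9  104.9]
pin (314, 168) [ 487.7 -247.3  123. ]
post (333, 167) [ 473.4 -259.1   75.7]
c1 (264, 102) [ 547.1 -221.4   14.3]
c2 (364, 135) [ 476.9 -299.8   14.1]
c3 (339, 207) [ 413.1 -247.6    3.1]
c4 (245, 178) [ 492.6 -181.4   59. ]
blk (298, 122) [ 518.7 -246.2   59.4]
[[  0.   1.   1.  10.  10.  60.  60.  59.  59.  58.  59.  60.  59.  60.  60.  58.  58.  59.  59.  58.  60.  58.  59.  59.  60.  59.  59.  60.  41.  23.]
 [  2.   3.   9.  10.  60.  58.  59.  58.  59.  60.  59.  60.  59.  59.  58.  59.  59.  60.  60.  60.  61.  60.  60.  58.  59.  60.  59.  59.  59.  59.]
 [  2.   3.  10.  10.  58.  59.  61.  59.  61.  60.  60.  59.  58.  59.  59.  58.  60.  58.  59.  59.  60.  59.  59.  59.  60.  61.  58.  59.  61.  63.]
 [  1.   1.   9.  10.  59.  59.  60.  59.  58.  60.  58.  60.  58.  59.  60.  60.  60.  59.  59.  59.  60.  59.  60.  60.  60.  59.  60.  59.  63.  64.]
 [  2.   1.   9.   9.  59.  60.  59.  85.  81.  61.  60.  60.  60.  59.  60. 102. 106.  59.  60.  59.  59.  61.  59.  59.  62.  59.  59.  59.  60.
[... 1039 characters left out ...]
6.  76.  76.  75.  60.  60.  10.   1.]
 [  1.   1.  59.  63.  61.  58.  59.  60.  58.  59.  60.  60.  60. 106. 105. 104. 106. 105. 105.  60.  59.  nan  76.  75.  77.  61.  59.  59.   9.  -0.]
 [  3.   0.   2.  60.  59.  60.  60.  59.  60.  59.  59.  59.  59.  60. 101. 101. 100. 102.  59.  59.  59.  60.  58.  59.  60.  59.  59.  40.   8.   2.]
 [  1.  -0.   0.   1.   1.   2.  42.  60.  59.  59.  58.  59.  59.  61.  59.  59.  59.  59.  60.  59.  60.  59.  60.  59.  58.  61.  60.  42.   1.   0.]]
pivot [[ 507.  -215.6  104. ]]
disc [[ 489.9 -239.7  103. ]]
pin [[ 486.6 -247.4  121. ]]
c1 [[ 545.3 -227.    58. ]]
c2 [[ 483.8 -296.    58. ]]
c3 [[ 430.8 -249.3   58. ]]
c4 [[ 492.7 -181.3   58. ]]
```

```bash
cat >> h.py <<'E'
from scipy.spatial.transform import Slerp
def plan(wps,st=None,hand=1):
    "wps: list of (pos,Rot,n) ; prints rows, ideal tracking"
    st=st or arm.read_state(); p=np.array(st['position']);r=R.from_quat(st['ee_rot'])
    for P,Rt,n in wps:
        P=np.array(P,float); rv=(r.inv()*Rt).as_rotvec(); p0,r0=p,r
        for i in range(n):
            d=r.inv().apply((P-p0)/n)/1000
            print([hand]+[round(x,4) for x in d]+[round(x,3) for x in rv/n])
            p=p+(P-p0)/n; r=r0*R.from_rotvec(rv*(i+1)/n)
        print('--')
def Rdown(head):  # tool down, x heading deg
    h=np.radians(head); x=np.array([np.cos(h),np.sin(h),0]); z=np.array([0,0,-1.]); return R.from_matrix(np.c_[x,np.cross(z,x),z])
E
python3 - <<'E'
from h import *
plan([((487,-247.4,150),Rdown(237.5),13)],hand=.25)
E
```

```text
[0.25, np.float64(0.002), np.float64(-0.0001), np.float64(0.0059), np.float64(0.001), np.float64(-0.0), np.float64(0.132)]
[0.25, np.float64(0.002), np.float64(-0.0003), np.float64(0.0059), np.float64(0.001), np.float64(-0.0), np.float64(0.132)]
[0.25, np.float64(0.0019), np.float64(-0.0006), np.float64(0.0059), np.float64(0.001), np.float64(-0.0), np.float64(0.132)]
[0.25, np.float64(0.0018), np.float64(-0.0008), np.float64(0.0059), np.float64(0.001), np.float64(-0.0), np.float64(0.132)]
[0.25, np.float64(0.0017), np.float64(-0.0011), np.float64(0.0059), np.float64(0.001), np.float64(-0.0), np.float64(0.132)]
[0.25, np.float64(0.0016), np.float64(-0.0013), np.float64(0.0059), np.float64(0.001), np.float64(-0.0), np.float64(0.132)]
[0.25, np.float64(0.0014), np.float64(-0.0015), np.float64(0.0059), np.float64(0.001), np.float64(-0.0), np.float64(0.132)]
[0.25, np.float64(0.0012), np.float64(-0.0016), np.float64(0.0059), np.float64(0.001), np.float64(-0.0), np.float64(0.132)]
[0.25, np.float64(0.001), np.float64(-0.0018), np.float64(0.0059), np.float64(0.001), np.float64(-0.0), np.float64(0.132)]
[0.25, np.float64(0.0007), np.float64(-0.0019), np.float64(0.0059), np.float64(0.001), np.float64(-0.0), np.float64(0.132)]
[0.25, np.float64(0.0005), np.float64(-0.0019), np.float64(0.0059), np.float64(0.001), np.float64(-0.0), np.float64(0.132)]
[0.25, np.float64(0.0002), np.float64(-0.002), np.float64(0.006), np.float64(0.001), np.float64(-0.0), np.float64(0.132)]
[0.25, np.float64(-0.0), np.float64(-0.002), np.float64(0.006), np.float64(0.001), np.float64(-0.0), np.float64(0.132)]
--
```

Request:
{"api": "drive_tool", "payload": {
  "moves": [
    [[0.25, 0.002, 0, 0.006, 0, 0, 0.132], [0.25, 0.002, 0, 0.006, 0, 0, 0.132], [0.25, 0.002, -0.001, 0.006, 0, 0, 0.132], [0.25, 0.002, -0.001, 0.006, 0, 0, 0.132], [0.25, 0.002, -0.001, 0.006, 0, 0, 0.132], [0.25, 0.002, -0.001, 0.006, 0, 0, 0.132], [0.25, 0.001, -0.001, 0.006, 0, 0, 0.132], [0.25, 0.001, -0.002, 0.006, 0, 0, 0.132], [0.25, 0.001, -0.002, 0.006, 0, 0, 0.132], [0.25, 0.001, -0.002, 0.006, 0, 0, 0.132], [0.25, 0, -0.002, 0.006, 0, 0, 0.132], [0.25, 0, -0.002, 0.006, 0, 0, 0.132], [0.25, 0, -0.002, 0.006, 0, 0, 0.132], [0.25, 0, 0, 0, 0, 0, 0], [0.25, 0, 0, 0, 0, 0, 0]]
  ]
}}

```text
clock: 4.0
position: [494.5, -225.7, 148.9]
ee_rot: [-0.469, 0.883, -0.002, -0.003]
contact_force: [-0.3, 0.0, -0.0]
gripper_width: 21.3
```

Run:
```python
from h import *
s=arm.read_state();print(s['clock'],s['position'],s['gripper_width'],s['joints'].round(3),s['joint_vel'].round(3))
print(to_tool((487,-247.4,109),Rdown(237.5)))
im,d,T=grab('wrist','w3')
print(proj('wrist',[(487,-247.4,122),(507,-215.6,104)],T))
```

```text
4.0 [ 494.46218815 -225.73219758  148.92843222] 21.33687225511724 [-0.126  0.323 -0.313  0.008 -0.936 -0.474] [ 0.019  0.001 -0.006 -0.003  0.001 -0.006]
(array([ 0.02185572, -0.00590172,  0.04008684]), array([-0.00136068, -0.00683021, -0.02752925]))
[[305.18361356 203.27123726]
 [308.70262769 254.22055148]]
```

View pics/w3.png

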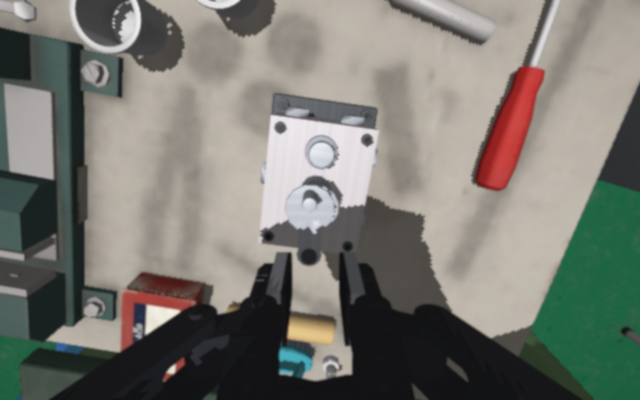

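Run:
```python
from h import *
z=np.load('w3.npz');im=z['im'];T=z['T']
cv2.imwrite('pics/w3z.png',cv2.resize(im[100:280,230:400,::-1],None,fx=3.3,fy=3.3,interpolation=cv2.INTER_CUBIC))
P=cloud('wrist',z['d'],T); m=(P[...,2]>114)&(P[...,2]<130); m[280:]=0
v,u=np.nonzero(m); print(u.mean(),v.mean(),np.nanmean(P[m],0),len(u))
```

```text
309.61739130434785 202.62173913043478 [ 484.96016036 -246.32272758  121.61882692] 230
```

View pics/w3z.png

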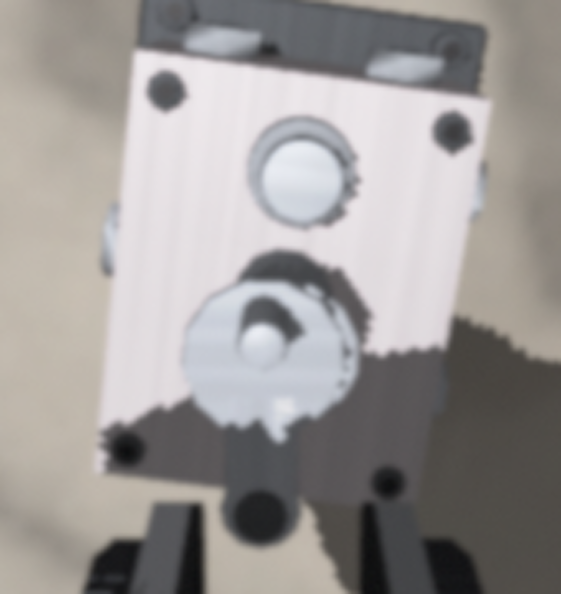

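Run:
```python
from h import *
print(to_tool((485.3,-246.8,109),Rdown(235)))
```

```text
(array([ 0.02226058, -0.00415891,  0.04010124]), array([-0.00157034, -0.00667921,  0.01565634]))
```

Request:
{"api": "drive_tool", "payload": {
  "moves": [
    [[0.25, 0.011, -0.002, 0, 0, 0, 0.01], [0.25, 0.0115, -0.002, 0, 0, 0, 0], [0.25, 0, 0, 0.01, 0, 0, 0], [0.25, 0, 0, 0.01, 0, 0, 0], [0.25, 0, 0, 0.01, 0, 0, 0], [0.25, 0, 0, 0.01, 0, 0, 0], [0.25, 0, 0, 0, 0, 0, 0]]
  ]
}}

```text
clock: 4.75
position: [483.4, -248.7, 106.0]
ee_rot: [-0.465, 0.885, -0.002, -0.002]
contact_force: [-0.8, 0.3, -0.2]
gripper_width: 21.3
```

Run:
```python
from h import *
print(to_tool((485.3,-246.8,109),Rdown(235)))
im,d,T=grab('wrist','w4')
cv2.imwrite('pics/w4z.png',cv2.resize(im[160:360,210:430,::-1],None,fx=3,fy=3,interpolation=cv2.INTER_CUBIC))
```

```text
(array([-0.00258713, -0.00052375, -0.00301877]), array([-0.00157381, -0.00636132,  0.00824419]))
```

View pics/w4z.png

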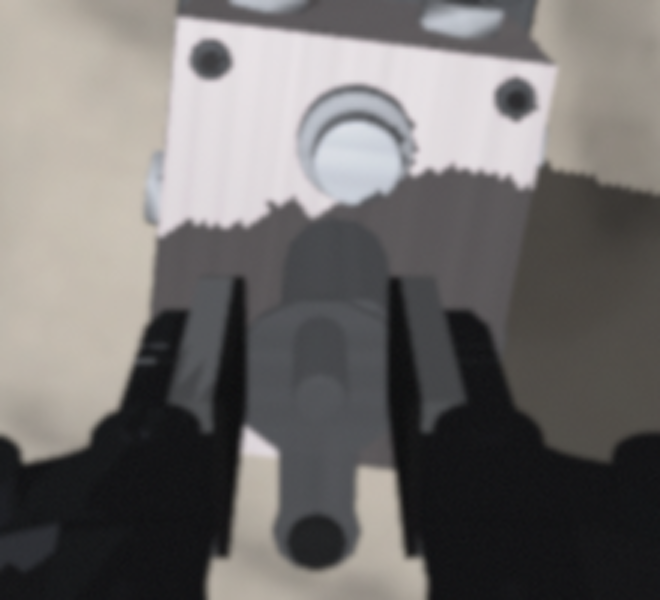

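Request:
{"api": "drive_tool", "payload": {
  "moves": [
    [[0.25, -0.002, -0.004, -0.003, 0, 0, -0.1], [0.25, 0, -0.004, 0, 0, 0, -0.1], [0.25, 0, -0.004, 0, 0, 0, -0.1], [0.25, 0, -0.004, 0, 0, 0, -0.1], [0.25, 0, -0.004, 0, 0, 0, -0.1], [0.25, 0, -0.004, 0, 0, 0, -0.1], [0.25, 0, 0, 0, 0, 0, 0]]
  ]
}}

```text
clock: 5.5
position: [508.1, -254.2, 109.9]
ee_rot: [0.716, -0.699, 0.001, 0.003]
contact_force: [-0.2, -0.7, 0.5]
gripper_width: 21.4
```

```bash
cat > c.py <<'E'
from h import *
s=arm.read_state();x=R.from_quat(s['ee_rot']).as_matrix()[:,0]; p=s['position'][:2]-[507,-215.6]
print('head',np.degrees(np.arctan2(x[1],x[0]))%360,'pos ang',np.degrees(np.arctan2(p[1],p[0]))%360,np.linalg.norm(p),s['position'],s['contact_force'],s['clock'])
E
python3 c.py
```

```text
head 271.37354033598274 pos ang 271.70782887289545 38.56897637331237 [ 508.14946439 -254.15184393  109.93807873] [-0.20094186 -0.71914233  0.5193712 ] 5.5
```

Request:
{"api": "drive_tool", "payload": {
  "moves": [
    [[0.25, -0.001, -0.004, 0, 0, 0, -0.1], [0.25, -0.0005, -0.004, 0, 0, 0, -0.1], [0.25, 0, -0.004, 0, 0, 0, -0.1], [0.25, 0, -0.004, 0, 0, 0, -0.1], [0.25, 0, -0.004, 0, 0, 0, -0.1], [0.25, 0, -0.004, 0, 0, 0, -0.1], [0.25, 0, -0.004, 0, 0, 0, -0.1], [0.25, 0, -0.004, 0, 0, 0, -0.1], [0.25, 0, -0.004, 0, 0, 0, -0.1], [0.25, 0, -0.004, 0, 0, 0, -0.1], [0.25, 0, 0, 0, 0, 0, 0]]
  ]
}}

```text
clock: 6.6
position: [540.0, -233.6, 110.4]
ee_rot: [0.965, -0.263, -0.003, 0.004]
contact_force: [0.1, -0.1, 0.1]
gripper_width: 21.5
```

```bash
python3 c.py
python3 - <<'E'
from h import *
im,d,T=grab('wrist','w5')
cv2.imwrite('pics/w5z.png',cv2.resize(im[100:360,180:460,::-1],None,fx=2.3,fy=2.3,interpolation=cv2.INTER_CUBIC))
E
```

```text
head 329.559424647585 pos ang 331.3615515412027 37.65260840644651 [ 540.04624668 -233.64617689  110.41534396] [ 0.0785723  -0.10225158  0.11156307] 6.6
```

View pics/w5z.png

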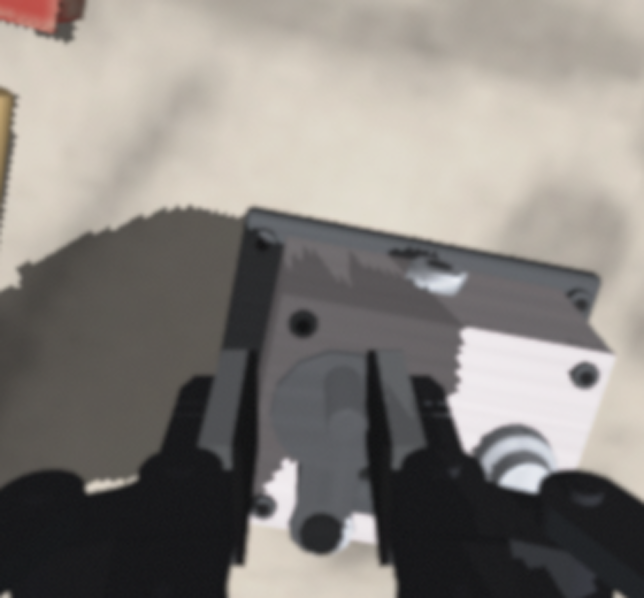

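Request:
{"api": "drive_tool", "payload": {
  "moves": [
    [[0.25, 0, -0.004, 0, 0, 0, -0.05], [0.25, 0, -0.004, 0, 0, 0, -0.05], [0.25, 0, 0, 0, 0, 0, 0], [0.25, 0, 0.003, 0, 0, 0, 0], [0.25, 0, 0, -0.02, 0, 0, 0], [0.25, 0, 0, -0.03, 0, 0, 0], [0.3, -0.02, 0.009, -0.03, 0, 0, 0], [0.3, -0.03, 0.009, -0.01, 0, 0, 0], [0.3, -0.02, 0.009, 0, 0, 0, 0], [0.3, 0, 0, 0, 0, 0, 0], [0.3, 0, 0, 0, 0, 0, 0]]
  ]
}}

```text
clock: 7.75
position: [465.6, -225.5, 205.5]
ee_rot: [0.974, -0.228, -0.002, 0.004]
contact_force: [-0.5, 0.2, 0.6]
gripper_width: 25.6
```

```bash
python3 c.py
python3 - <<'E'
from h import *
im,d,T=grab('wrist','w6')
print(proj('wrist',[(487.8,-237.7,100),(507,-215.6,104)],T))
cv2.imwrite('pics/w6z.png',cv2.resize(im[60:260,190:440,::-1],None,fx=3,fy=3,interpolation=cv2.INTER_CUBIC))
E
```

```text
head 333.69176714063326 pos ang 193.43232866703013 42.60838146546158 [ 465.55717245 -225.49778842  205.47881351] [-0.50173888  0.24831755  0.57674674] 7.75
[[316.58830871 169.1203731 ]
 [277.03351161 160.15557669]]
```

View pics/w6z.png

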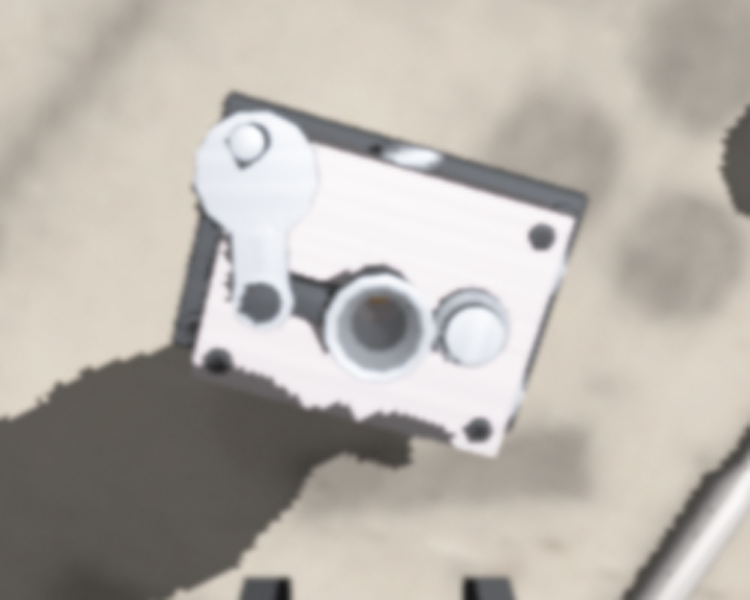

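```bash
cat >> h.py <<'E'
def Rpitch(head,pit):  # x=t rotated up; pit=45: z=(t+down)/sqrt2 ; pit=-45: z=(down-t)/sqrt2
    return Rdown(head)*R.from_euler('y',pit,degrees=True)
E
python3 - <<'E'
from h import *
T=np.load('w6.npz')['T']; print('mouth',plane('wrist',[(316.7,168.3)],100,T))
T=np.load('w1.npz')['T']
g=plane('wrist',[(231,127),(415,207),(323,167)],60,T);print(g.round(1)); t=g[0]-g[1];print(np.linalg.norm(t),np.degrees(np.arctan2(t[1],t[0])))
print((g[1]+t/np.linalg.norm(t)*50).round(1))
h=41.5;t=np.array([np.cos(np.radians(h)),np.sin(np.radians(h)),0])
Rp=Rpitch(h,-45);print(Rp.as_matrix().round(2))
Rp=Rpitch(h,45);print(Rp.as_matrix().round(2))
E
```

```text
mouth [[ 488.31157521 -238.04316266  100.        ]]
[[576.  388.2  60. ]
 [439.5 264.3  60. ]
 [510.3 328.6  60. ]]
184.3441750856445 42.203862982826884
[476.5 297.9  60. ]
[[ 0.53  0.66 -0.53]
 [ 0.47 -0.75 -0.47]
 [-0.71  0.   -0.71]]
[[ 0.53  0.66  0.53]
 [ 0.47 -0.75  0.47]
 [ 0.71 -0.   -0.71]]
```

Run:
```python
from h import *
np.set_printoptions(legacy='1.25')
plan([((485,309,150),Rpitch(42,45),14)])
```

```text
[1, -0.0157, -0.0349, 0.0037, 0.034, 0.05, -0.08]
[1, -0.013, -0.0359, 0.0041, 0.034, 0.05, -0.08]
[1, -0.0103, -0.0367, 0.0048, 0.034, 0.05, -0.08]
[1, -0.0076, -0.0372, 0.0056, 0.034, 0.05, -0.08]
[1, -0.0049, -0.0375, 0.0065, 0.034, 0.05, -0.08]
[1, -0.0022, -0.0376, 0.0076, 0.034, 0.05, -0.08]
[1, 0.0004, -0.0374, 0.0089, 0.034, 0.05, -0.08]
[1, 0.0029, -0.0369, 0.0102, 0.034, 0.05, -0.08]
[1, 0.0053, -0.0362, 0.0116, 0.034, 0.05, -0.08]
[1, 0.0075, -0.0353, 0.0132, 0.034, 0.05, -0.08]
[1, 0.0096, -0.0341, 0.0148, 0.034, 0.05, -0.08]
[1, 0.0115, -0.0327, 0.0164, 0.034, 0.05, -0.08]
[1, 0.0133, -0.0311, 0.0181, 0.034, 0.05, -0.08]
[1, 0.0147, -0.0294, 0.0199, 0.034, 0.05, -0.08]
--
```

Request:
{"api": "drive_tool", "payload": {
  "moves": [
    [[0.3, -0.016, -0.035, -0.01, 0.034, 0.05, -0.08], [0.3, -0.013, -0.036, -0.005, 0.034, 0.05, -0.08], [1, -0.01, -0.037, 0.005, 0.034, 0.05, -0.08], [1, -0.008, -0.037, 0.006, 0.034, 0.05, -0.08], [1, -0.005, -0.037, 0.006, 0.034, 0.05, -0.08], [1, -0.002, -0.037, 0.008, 0.034, 0.05, -0.08], [1, 0, -0.037, 0.009, 0.034, 0.05, -0.08], [1, 0.003, -0.037, 0.01, 0.034, 0.05, -0.08], [1, 0.005, -0.036, 0.012, 0.034, 0.05, -0.08], [1, 0.008, -0.035, 0.013, 0.034, 0.05, -0.08]]
  ]
}}

```text
clock: 8.8
position: [489.4, 165.5, 194.2]
ee_rot: [0.939, 0.187, 0.269, -0.108]
contact_force: [10.8, 13.0, 6.9]
gripper_width: 85.2
```

Run:
```python
from h import *
np.set_printoptions(legacy='1.25')
print(arm.read_state()['joints'].round(2))
plan([((485,309,150),Rpitch(42,45),5)])
```

```text
[ 0.65  0.02 -0.81  0.26 -0.16  1.06]
[1, 0.0029, -0.0255, 0.0157, 0.023, 0.038, -0.061]
[1, 0.0038, -0.0249, 0.0164, 0.023, 0.038, -0.061]
[1, 0.0047, -0.0243, 0.0171, 0.023, 0.038, -0.061]
[1, 0.0055, -0.0235, 0.0179, 0.023, 0.038, -0.061]
[1, 0.0062, -0.0228, 0.0186, 0.023, 0.038, -0.061]
--
```

```bash
cat > kin.py <<'E'
from h import *
from scipy.optimize import least_squares
Ry=lambda a:R.from_euler('y',a).as_matrix(); Rz=lambda a:R.from_euler('z',a).as_matrix(); Rx=lambda a:R.from_euler('x',a).as_matrix()
def fk(q,p,s4=1,s6=-1,C=None):
    a1,d1,L2,Lf,e,L6=p
    M=Rz(q[0]); pos=M@[a1,0,d1]; M=M@Ry(q[1]); pos=pos+M@[0,0,L2]; M=M@Ry(-q[2]); pos=pos+M@[Lf,0,e]
    wc=pos.copy()
    M=M@Rx(s4*q[3])@Ry(-q[4]); pos=pos+M@[L6,0,0]; M=M@Rx(s6*q[5])
    return pos,M,wc
E
python3 - <<'E'
from kin import *
s=arm.read_state()
D=[([1.403,.386,.007,-.001,-1.194,-.259],[258.471,568.386,230.21],[.977,-.212,0,.001]),
([.866,.358,-.045,.001,-1.175,.286],[500.08,341.17,227.03],[.978,-.208,-.001,.003]),
([-.158,.212,-.254,.010,-1.111,1.303],[463.08,-237.92,227.23],[.978,-.209,-.003,.004]),
([-.126,.323,-.313,.008,-.936,-.474],[494.46,-225.73,148.93],[-.469,.883,-.002,-.003]),
(s['joints'],s['position'],s['ee_rot'])]
for s4 in(1,-1):
  for s6 in(1,-1):
    Cs=[fk(q,[0]*6,s4,s6)[1].T@R.from_quat(r).as_matrix() for q,p,r in D]
    print(s4,s6,[round(np.degrees(R.from_matrix(Cs[0].T@c).magnitude()),2) for c in Cs]); 
    if s4==1 and s6==-1: pass
    f=lambda p:np.concatenate([fk(q,p,s4,s6)[0]-P for q,P,_ in D])
    o=least_squares(f,[50,300,350,400,50,250]); print(o.x.round(1),np.abs(o.fun).max())
    print(Cs[0].round(3).tolist())
E
```

```text
1 1 [np.float64(0.0), np.float64(62.51), np.float64(179.57), np.float64(24.0), np.float64(178.68)]
[2.067e+02 1.342e+02 3.706e+02 2.609e+02 3.000e-01 1.563e+02] 160.07347013452056
[[0.001, -0.0, 1.0], [-0.868, 0.496, 0.001], [-0.496, -0.868, 0.0]]
1 -1 [np.float64(0.0), np.float64(0.2), np.float64(1.13), np.float64(1.04), np.float64(30.19)]
[2.067e+02 1.342e+02 3.706e+02 2.609e+02 3.000e-01 1.563e+02] 160.07347013452056
[[0.001, -0.0, 1.0], [-1.0, 0.001, 0.001], [-0.001, -1.0, -0.0]]
-1 1 [np.float64(0.0), np.float64(62.42), np.float64(179.02), np.float64(24.57), np.float64(151.5)]
[-131.5  303.8  759.8  519.6  -40.9  545.5] 159.06444344460124
[[-0.001, 0.0, 1.0], [-0.869, 0.495, -0.001], [-0.495, -0.869, -0.0]]
-1 -1 [np.float64(0.0), np.float64(0.04), np.float64(0.09), np.float64(0.11), np.float64(0.05)]
[-131.5  303.8  759.8  519.6  -40.9  545.5] 159.06444344460124
[[-0.001, 0.0, 1.0], [-1.0, 0.0, -0.001], [-0.0, -1.0, 0.0]]
```

```bash
cat > kin.py <<'E'
from h import *
from scipy.optimize import least_squares
Ry=lambda a:R.from_euler('y',a).as_matrix(); Rz=lambda a:R.from_euler('z',a).as_matrix(); Rx=lambda a:R.from_euler('x',a).as_matrix()
C=np.array([[0,0,1.],[-1,0,0],[0,-1,0]])
def fk(q,p,full=False):
    a1,b1,d1,L2,Lf,e,L6=p
    M=Rz(q[0]); pos=M@[a1,b1,d1]; M=M@Ry(q[1]); pos=pos+M@[0,0,L2]; el=pos; M=M@Ry(-q[2]); pos=pos+M@[Lf,0,e]
    wc=pos; M=M@Rx(-q[3])@Ry(-q[4]); pos=pos+M@[L6,0,0]; M=M@Rx(-q[5])@C
    return (pos,M,el,wc) if full else (pos,M)
LO=np.array([-3.14,-1.21,-1.07,-3.16,-2.99,-3.1]);HI=np.array([3.14,2.06,1.41,2.05,-.16,3.1])
def ik(pos,Rt,p,q0):
    Rt=Rt.as_matrix()
    def f(q):
        P,M=fk(q,p); return np.r_[(P-pos)/100,R.from_matrix(M.T@Rt).as_rotvec()]
    o=least_squares(f,np.clip(q0,LO+1e-3,HI-1e-3),bounds=(LO,HI)); return o.x,np.linalg.norm(o.fun)
E
python3 - <<'E'
from kin import *
s=arm.read_state();print(s['contact_force'],s['joint_vel'].round(2))
D=[([1.403,.386,.007,-.001,-1.194,-.259],[258.471,568.386,230.21]),
([.866,.358,-.045,.001,-1.175,.286],[500.08,341.17,227.03]),
([-.158,.212,-.254,.010,-1.111,1.303],[463.08,-237.92,227.23]),
([-.126,.323,-.313,.008,-.936,-.474],[494.46,-225.73,148.93]),
(s['joints'],s['position'])]
f=lambda p:np.concatenate([fk(q,p)[0]-P for q,P in D])
o=least_squares(f,[50,-160,300,350,400,50,250]);print(o.x.round(1),np.abs(o.fun).max(),np.linalg.svd(o.jac)[1].round(2))
np.save('kp.npy',o.x)
E
```

```text
[10.84672571 13.00928726  6.93222021] [ 0.47  0.13 -0.    0.41  0.04  0.01]
[  30.1 -158.   222.8  573.9  396.   -21.2  359.6] 6.198915606922981 [4.39 3.2  2.24 0.63 0.32 0.11 0.08]
```

Request:
{"api": "drive_tool", "payload": {
  "moves": [
    [[1, 0, 0, 0, 0, 0, 0], [1, 0, 0, 0, 0, 0, 0]]
  ]
}}

```text
clock: 9.0
position: [489.5, 168.4, 192.7]
ee_rot: [0.939, 0.19, 0.267, -0.108]
contact_force: [0.4, 0.7, -0.3]
gripper_width: 85.6
```

Run:
```python
from kin import *
s=arm.read_state();print(s['contact_force'],s['joint_vel'].round(2),s['joints'].round(3))
D=[([1.403,.386,.007,-.001,-1.194,-.259],[258.471,568.386,230.21]),
([-.158,.212,-.254,.010,-1.111,1.303],[463.08,-237.92,227.23]),
([-.126,.323,-.313,.008,-.936,-.474],[494.46,-225.73,148.93]),
(s['joints'],s['position'])]
f=lambda p:np.r_[np.concatenate([fk(q,p)[0]-P for q,P in D])/1., (p[3:4]-450)/200,(p[5:6])/200]
o=least_squares(f,[50,-160,300,450,400,0,250]);print(o.x.round(1),np.abs(o.fun).max())
np.save('kp.npy',o.x)
q=s['joints'];mouth=np.array([488.3,-238,100]);
for pit in (45,40,35,30,25):
    Rg=Rpitch(42,pit); P=np.array([475.5,300,60])+19*Rg.as_matrix()[:,2]
    for q0 in (q,[q[0],q[1],q[2],-1.5,-.3,1.],[q[0],q[1],q[2],-3,-.3,1],[q[0],q[1],q[2],1.5,-.3,1]):
        a,e=ik(P,Rg,o.x,q0); print(pit,'grasp',a.round(2),round(e,4))
    P[2]+=200
    a,e=ik(P,Rg,o.x,q);print(pit,'lift',a.round(2),round(e,4))
```

```text
[ 0.40942095  0.73160795 -0.34165875] [ 0.02  0.02  0.01  0.02 -0.   -0.01] [ 0.659  0.021 -0.811  0.262 -0.161  1.065]
[  31.2 -157.6  223.2  574.6  395.5  -22.6  360.1] 5.903691176149323
45 grasp [ 1.05  0.43 -0.85  2.05 -0.35 -0.82] 0.3118
45 grasp [ 0.74  0.44 -0.7  -1.53 -0.16  3.1 ] 0.3964
45 grasp [ 0.85  0.61 -1.06 -3.16 -0.89 -1.64] 0.0702
45 grasp [ 1.05  0.43 -0.85  2.05 -0.35 -0.82] 0.3118
45 lift [ 0.95 -0.01 -0.8   1.52 -0.16 -0.1 ] 0.0073
40 grasp [ 1.    0.42 -0.82  2.05 -0.26 -0.75] 0.2402
40 grasp [ 0.74  0.44 -0.7  -1.53 -0.16  3.1 ] 0.3225
40 grasp [ 0.85  0.53 -0.99 -3.16 -0.65 -1.65] 0.0646
40 grasp [ 1.    0.42 -0.82  2.05 -0.26 -0.75] 0.2402
40 lift [ 0.93 -0.01 -0.72  0.64 -0.21  0.79] 0.0
35 grasp [ 0.96  0.42 -0.8   2.05 -0.19 -0.7 ] 0.1663
35 grasp [ 0.74  0.45 -0.7  -1.53 -0.16  3.1 ] 0.2542
35 grasp [ 0.85  0.48 -0.91 -3.16 -0.43 -1.65] 0.0588
35 grasp [ 0.96  0.42 -0.8   2.05 -0.19 -0.7 ] 0.1663
35 lift [ 0.91  0.01 -0.65  0.32 -0.33  1.12] 0.0
30 grasp [ 0.94  0.42 -0.79  2.05 -0.16 -0.67] 0.0926
30 grasp [ 0.94  0.42 -0.79  2.05 -0.16 -0.67] 0.0926
30 grasp [ 0.85  0.45 -0.84 -3.16 -0.24 -1.65] 0.0528
30 grasp [ 0.94  0.42 -0.79  2.05 -0.16 -0.67] 0.0926
30 lift [ 0.9   0.03 -0.57  0.19 -0.46  1.26] 0.0
25 grasp [ 0.94  0.43 -0.79  2.05 -0.16 -0.67] 0.0549
25 grasp [ 0.94  0.43 -0.79  2.05 -0.16 -0.67] 0.0549
25 grasp [ 0.85  0.44 -0.81 -3.16 -0.16 -1.65] 0.0675
25 grasp [ 0.94  0.43 -0.79  2.05 -0.16 -0.67] 0.0549
25 lift [ 0.89  0.06 -0.49  0.12 -0.59  1.33] 0.0
```

Run:
```python
from kin import *
s=arm.read_state();p=np.load('kp.npy')
D=[([1.403,.386,.007,-.001,-1.194,-.259],[258.471,568.386,230.21]),
([-.158,.212,-.254,.010,-1.111,1.303],[463.08,-237.92,227.23]),
([-.126,.323,-.313,.008,-.936,-.474],[494.46,-225.73,148.93]),
(s['joints'],s['position'])]
for q,P in D: print((fk(q,p)[0]-P).round(1))
# extended: lateral offset split: b1 before, bw after j4 (y), and tool-lateral
def fk2(q,p):
    a1,b1,d1,L2,Lf,e,L6,bw,ew=p
    M=Rz(q[0]); pos=M@[a1,b1,d1]; M=M@Ry(q[1]); pos=pos+M@[0,0,L2]; M=M@Ry(-q[2]); pos=pos+M@[Lf,0,e]
    M=M@Rx(-q[3]);pos=pos+M@[0,bw,0];M=M@Ry(-q[4]); pos=pos+M@[L6,0,ew]
    return pos
f=lambda p:np.r_[np.concatenate([fk2(q,p)-P for q,P in D]),(p[3:4]-450)/500,p[5:6]/500,p[7:9]/500,(p[6:7]-300)/500]
o=least_squares(f,np.r_[p,0,0]);print(o.x.round(1),o.fun.round(2))
```

```text
[-2.3  2.6 -2.2]
[-1.5  1.5 -0.3]
[-0.8  2.   5.9]
[ 4.1 -4.2 -3.4]
[ 2.800e+00  2.400e+01  1.529e+02  5.633e+02  4.233e+02  2.000e-01
  2.880e+02 -1.839e+02 -3.900e+00] [-0.26  0.08 -0.05 -0.09 -0.4   0.03 -0.02  0.03  0.07 -0.06  0.1  -0.04
  0.23  0.   -0.37 -0.01 -0.02]
```

```bash
cat >> kin.py <<'E'
def fk(q,p,full=False):
    a1,b1,d1,L2,Lf,e,L6,bw,ew=p
    M=Rz(q[0]); pos=M@[a1,b1,d1]; M=M@Ry(q[1]); pos=pos+M@[0,0,L2];el=pos; M=M@Ry(-q[2]); pos=pos+M@[Lf,0,e];wc=pos
    M=M@Rx(-q[3]);pos=pos+M@[0,bw,0];w2=pos;M=M@Ry(-q[4]); pos=pos+M@[L6,0,ew]
    M=M@Rx(-q[5])@C
    return (pos,M,el,wc,w2) if full else (pos,M)
def iks(pos,Rt,p,n=60,seed=0):
    rng=np.random.default_rng(seed); out=[]
    for i in range(n):
        a,e=ik(pos,Rt,p,rng.uniform([-1.5,-1.2,-1,-3.1,-2.9,-3],[1.5,2,1.4,2,-.2,3]))
        if e<.01 and not any(np.abs(a-b).max()<.05 for b in out): out.append(a)
    return out
E
python3 - <<'E'
from kin import *
s=arm.read_state()
D=[([1.403,.386,.007,-.001,-1.194,-.259],[258.471,568.386,230.21]),
([-.158,.212,-.254,.010,-1.111,1.303],[463.08,-237.92,227.23]),
([-.126,.323,-.313,.008,-.936,-.474],[494.46,-225.73,148.93]),
(s['joints'],s['position'])]
f=lambda p:np.r_[np.concatenate([fk(q,p)[0]-P for q,P in D]),(p[3:4]-550)/500,p[5:6]/500,(p[6:7]-300)/500,p[8]/50]
o=least_squares(f,[0,24,153,563,423,0,288,-184,0]);print(o.x.round(1));p=o.x;np.save('kp.npy',p)
q=s['joints']
for pit in (45,38,30):
    Rg=Rpitch(42,pit); P=np.array([475.5,300,60])+19*Rg.as_matrix()[:,2]
    for a in iks(P,Rg,p,40): 
        F=fk(a,p,True);print(pit,'grasp',a.round(2),'el,wc,w2 z',F[2].round(),F[3].round(),F[4].round())
E
```

```text
[ 3.800e+00  3.000e+01  1.505e+02  5.634e+02  4.235e+02  2.000e-01
  2.856e+02 -1.900e+02 -5.100e+00]
45 grasp [ 0.49  0.36 -0.4  -1.36 -0.17  3.1 ] el,wc,w2 z [166. 123. 677.] [434. 267. 383.] [339. 171. 250.]
45 grasp [ 0.46  0.36 -0.41 -1.42 -0.19 -3.1 ] el,wc,w2 z [170. 118. 677.] [442. 253. 382.] [338. 169. 247.]
```

```bash
cat > scan.py <<'E'
from kin import *
p=np.load('kp.npy')
def Rg(head,pit,phi,flip):
    t=np.array([np.cos(np.radians(head)),np.sin(np.radians(head)),0])
    r=R.from_rotvec(t*np.radians(phi))*Rpitch(head,pit)
    return r*R.from_euler('z',180,degrees=True) if flip else r
if __name__=='__main__':
  for pit in (45,35):
   for flip in (0,1):
    for phi in (-40,-20,0,20,40):
      r=Rg(42,pit,phi,flip); P=np.array([475.5,300,60])+19*r.as_matrix()[:,2]
      best=None
      for a in iks(P,r,p,14):
        m=np.minimum(a-LO,HI-a).min()
        if best is None or m>best[0]: best=(m,a)
      if best: 
        F=fk(best[1],p,True);print(pit,flip,phi,'margin',best[0].round(2),best[1].round(2),F[3].round(),F[4].round())
E
time python3 scan.py
```

```text
45 0 -40 margin 0.02 [ 0.16  0.58 -1.04 -3.14 -1.05 -0.7 ] [282.  76. 200.] [252. 263. 200.]
45 0 -20 margin 0.3 [ 0.08  0.43 -0.77 -2.63 -0.5  -1.34] [390.  62. 267.] [290. 219. 233.]
45 0 0 margin 0.0 [ 0.46  0.36 -0.41 -1.42 -0.19 -3.1 ] [442. 253. 382.] [338. 169. 247.]
45 0 20 margin 0.08 [ 0.32  0.41 -0.36 -1.4  -0.54  3.02] [497. 195. 369.] [382. 123. 236.]
45 0 40 margin 0.18 [ 0.18  0.51 -0.32 -1.44 -0.87  2.92] [552. 130. 329.] [420.  81. 202.]
45 1 -40 margin 0.02 [ 0.16  0.58 -1.04 -3.14 -1.05  2.44] [282.  76. 200.] [252. 263. 200.]
45 1 -20 margin 0.3 [ 0.08  0.43 -0.77 -2.63 -0.5   1.81] [390.  62. 267.] [290. 219. 233.]
45 1 0 margin 0.02 [ 0.48  0.36 -0.4  -1.39 -0.18 -0.  ] [438. 260. 383.] [339. 170. 249.]
45 1 20 margin 0.38 [ 0.32  0.41 -0.36 -1.4  -0.54 -0.13] [497. 195. 369.] [382. 123. 236.]
45 1 40 margin 0.71 [ 0.18  0.51 -0.32 -1.44 -0.87 -0.22] [552. 130. 329.] [420.  81. 202.]
35 0 -20 margin 0.08 [ 0.14  0.38 -0.73 -2.76 -0.24 -1.27] [396.  85. 294.] [309. 251. 262.]
35 0 20 margin 0.35 [ 0.48  0.41 -0.32 -1.03 -0.51  2.55] [467. 278. 387.] [417. 140. 265.]
35 0 40 margin 0.44 [ 0.27  0.51 -0.24 -1.21 -0.89  2.66] [558. 188. 356.] [460.  91. 225.]
35 1 -20 margin 0.08 [ 0.14  0.38 -0.73 -2.76 -0.24  1.87] [396.  85. 294.] [309. 251. 262.]
35 1 20 margin 0.35 [ 0.48  0.41 -0.32 -1.03 -0.51 -0.59] [467. 278. 387.] [417. 140. 265.]
35 1 40 margin 0.73 [ 0.27  0.51 -0.24 -1.21 -0.89 -0.49] [558. 188. 356.] [460.  91. 225.]
real	0m25.423s
user	0m24.582s
sys	0m0.201s
```

```bash
cat > scan2.py <<'E'
from scan import *
mouth=np.array([488.3,-238,100.])
for pit in (45,40):
  for psi in range(0,360,30):
    # psi: heading of horizontal part of tool z
    r=Rpitch(psi+180,pit-90)   # z=(down.. + psi)
    res=[]
    for h in (48,230):
      P=mouth+[0,0,h]+19*r.as_matrix()[:,2]
      best=None
      for a in iks(P,r,p,12):
        m=np.minimum(a-LO,HI-a)[:5].min()
        if best is None or m>best[0]: best=(m,a)
      res.append(best)
    if res[0] is not None: print(pit,psi,*[(b[0].round(2),b[1].round(2)) if b else None for b in res],fk(res[0][1],p,True)[3].round(),fk(res[0][1],p,True)[4].round())
E
time python3 scan2.py
```

```text
45 0 (np.float64(0.24), array([-0.47,  0.2 , -0.4 , -0.95, -0.4 , -0.32])) (np.float64(0.39), array([-0.29, -0.05, -0.35, -0.39, -0.55, -1.03])) [ 428. -183.  465.] [ 301. -243.  338.]
45 30 (np.float64(0.76), array([-0.63,  0.32, -0.22, -0.95, -0.92,  0.15])) (np.float64(0.97), array([-0.57,  0.1 , -0.05, -0.77, -1.13, -0.25])) [ 456. -295.  469.] [ 327. -337.  336.]
45 60 (np.float64(1.03), array([-0.62,  0.45, -0.04, -0.82, -1.29,  0.42])) (np.float64(1.23), array([-0.61,  0.26,  0.16, -0.78, -1.56,  0.13])) [ 526. -337.  458.] [ 397. -405.  335.]
45 90 (np.float64(1.2), array([-0.53,  0.58,  0.13, -0.66, -1.59,  0.68])) (np.float64(1.07), array([-0.54,  0.41,  0.34, -0.69, -1.89,  0.45])) [ 612. -325.  439.] [ 492. -429.  334.]
45 120 (np.float64(1.2), array([-0.4 ,  0.67,  0.21, -0.45, -1.77,  0.99])) (np.float64(0.88), array([-0.41,  0.52,  0.44, -0.51, -2.11,  0.81])) [ 687. -259.  408.] [ 586. -402.  334.]
45 150 (np.float64(1.18), array([-0.26,  0.71,  0.18, -0.19, -1.81,  1.33])) (np.float64(0.83), array([-0.26,  0.57,  0.41, -0.23, -2.16,  1.25])) [ 720. -157.  365.] [ 655
[... 1932 characters left out ...]
6])) (np.float64(0.89), array([-0.11,  0.58,  0.24,  0.1 , -2.1 ,  1.69])) [707. -49. 303.] [ 696. -238.  316.]
40 210 (np.float64(0.83), array([ 0.02,  0.65, -0.24,  0.38, -1.49,  1.88])) (np.float64(1.02), array([ 0.01,  0.48, -0.05,  0.4 , -1.82,  2.02])) [611.  40. 271.] [ 669. -136.  316.]
40 240 (np.float64(0.47), array([ 0.08,  0.52, -0.6 ,  0.75, -1.18,  1.97])) (np.float64(0.69), array([ 0.1 ,  0.33, -0.38,  0.67, -1.49,  2.24])) [466.  69. 259.] [594. -60. 316.]
40 270 (np.float64(0.11), array([-0.07,  0.36, -0.96,  1.42, -0.88,  1.9 ])) (np.float64(0.37), array([ 0.08,  0.15, -0.7 ,  1.02, -1.11,  2.4 ])) [310.   9. 268.] [490. -31. 316.]
real	0m49.105s
user	0m47.405s
sys	0m0.285s
```

```bash
cat > g.py <<'E'
from scan import *
s=arm.read_state();q=s['joints']
G=np.array([475.5,300,60])
for pit in (45,40):
  for phi in (15,20,25,30):
    r=Rg(42,pit,phi,0); zt=r.as_matrix()[:,2]
    sols=iks(G+19*zt,r,p,30); sols=[a for a in sols if -2<a[3]<-.5]
    if not sols: print(pit,phi,'none');continue
    a=sols[0]; line=[a.round(2)]
    for h in (50,100,150):
        a,e=ik(G+19*zt+[0,0,h],r,p,a); line+= [a.round(2),round(e,4)]
    print(pit,phi,*line)
E
python3 g.py
```

```text
45 15 [ 0.36  0.4  -0.37 -1.39 -0.45  3.04] [ 0.46  0.29 -0.37 -1.18 -0.41  2.73] 0.0 [ 0.55  0.2  -0.37 -0.96 -0.39  2.44] 0.0 [ 0.63  0.12 -0.38 -0.75 -0.38  2.17] 0.0
45 20 [ 0.32  0.41 -0.36 -1.4  -0.54  3.02] [ 0.4   0.31 -0.35 -1.23 -0.51  2.76] 0.0 [ 0.47  0.22 -0.34 -1.05 -0.5   2.51] 0.0 [ 0.54  0.13 -0.33 -0.88 -0.5   2.28] 0.0
45 25 [ 0.28  0.44 -0.35 -1.41 -0.63  2.99] [ 0.34  0.33 -0.34 -1.27 -0.61  2.77] 0.0 [ 0.41  0.23 -0.32 -1.12 -0.6   2.55] 0.0 [ 0.46  0.15 -0.3  -0.98 -0.61  2.34] 0.0
45 30 [ 0.24  0.46 -0.34 -1.42 -0.71  2.97] [ 0.3   0.35 -0.32 -1.3  -0.7   2.77] 0.0 [ 0.35  0.26 -0.3  -1.18 -0.7   2.57] 0.0 [ 0.4   0.17 -0.27 -1.06 -0.7   2.39] 0.0
40 15 [ 0.47  0.39 -0.36 -1.15 -0.4   2.74] [ 0.55  0.29 -0.37 -0.96 -0.39  2.46] 0.0 [ 0.62  0.21 -0.38 -0.77 -0.4   2.22] 0.0 [ 0.67  0.13 -0.37 -0.61 -0.43  2.01] 0.0
40 20 [ 0.41  0.41 -0.34 -1.2  -0.51  2.77] [ 0.47  0.31 -0.33 -1.04 -0.5   2.53] 0.0 [ 0.53  0.22 -0.33 -0.89 -0.52  2.32] 0.0 [ 0.58  0.15 -0.32 -0.75 -0.55  2.14] 0.0
40 25 [ 0.36  0.43 -0.32 -1.24 -0.6   2.78] [ 0.41  0.33 -0.31 -1.11 -0.61  2.58] 0.0 [ 0.46  0.24 -0.3  -0.98 -0.62  2.39] 0.0 [ 0.51  0.16 -0.27 -0.86 -0.65  2.22] 0.0
40 30 [ 0.31  0.45 -0.3  -1.27 -0.7   2.79] [ 0.35  0.35 -0.29 -1.16 -0.7   2.61] 0.0 [ 0.4   0.26 -0.27 -1.05 -0.72  2.43] 0.0 [ 0.44  0.18 -0.25 -0.95 -0.75  2.27] 0.0
```

```bash
cat >> kin.py <<'E'
def jrows(q1,n,p,hand,q0=None):
    q0=arm.read_state()['joints'] if q0 is None else q0
    P0,M0=fk(q0,p)
    for i in range(1,n+1):
        P1,M1=fk(q0+(np.array(q1)-q0)*i/n,p)
        d=M0.T@(P1-P0)/1000; w=R.from_matrix(M0.T@M1).as_rotvec()
        print([hand]+[round(float(x),3) for x in d]+[round(float(x),3) for x in w], P1.round()); P0,M0=P1,M1
E
python3 - <<'E'
from scan import *
r=Rg(42,40,20,0); P=np.array([475.5,300,165])+19*r.as_matrix()[:,2]
a,e=ik(P,r,p,[.53,.22,-.33,-.89,-.52,2.32]);print(a.round(3),e)
jrows(a,13,p,1)
E
```

```text
[ 0.539  0.213 -0.328 -0.875 -0.519  2.302] 3.708007937283317e-10
[1, -0.002, 0.006, 0.004, 0.002, -0.009, -0.0] [492. 164. 187.]
[1, -0.003, 0.003, 0.005, 0.007, -0.009, -0.001] [493. 162. 181.]
[1, -0.003, 0.0, 0.005, 0.012, -0.009, -0.002] [493. 163. 175.]
[1, -0.003, -0.003, 0.006, 0.017, -0.008, -0.003] [492. 166. 168.]
[1, -0.003, -0.005, 0.007, 0.022, -0.006, -0.004] [490. 172. 162.]
[1, -0.002, -0.008, 0.007, 0.027, -0.004, -0.006] [488. 181. 156.]
[1, -0.001, -0.01, 0.008, 0.031, -0.0, -0.007] [486. 192. 151.]
[1, 0.001, -0.013, 0.008, 0.035, 0.003, -0.009] [484. 207. 147.]
[1, 0.003, -0.014, 0.009, 0.039, 0.008, -0.011] [482. 224. 145.]
[1, 0.005, -0.016, 0.009, 0.042, 0.013, -0.013] [480. 243. 143.]
[1, 0.007, -0.017, 0.01, 0.044, 0.018, -0.015] [480. 264. 144.]
[1, 0.01, -0.018, 0.011, 0.046, 0.023, -0.017] [480. 287. 147.]
[1, 0.012, -0.019, 0.011, 0.046, 0.029, -0.02] [481. 312. 151.]
```

Run:
```python
from scan import *
r=Rg(42,40,20,0); P=np.array([475.5,300,205])+19*r.as_matrix()[:,2]
a,e=ik(P,r,p,[.53,.22,-.33,-.89,-.52,2.32]);print(a.round(3),e)
jrows(a,9,p,1)
```

```text
[ 0.578  0.152 -0.317 -0.765 -0.543  2.153] 1.3294730158409579e-14
[1, 0.001, 0.005, 0.003, 0.005, -0.007, 0.0] [493. 165. 190.]
[1, -0.0, -0.0, 0.004, 0.015, -0.008, -0.001] [495. 167. 186.]
[1, -0.001, -0.005, 0.005, 0.025, -0.007, -0.004] [495. 173. 182.]
[1, 0.0, -0.01, 0.006, 0.035, -0.004, -0.006] [493. 185. 178.]
[1, 0.002, -0.015, 0.007, 0.044, 0.0, -0.01] [490. 201. 175.]
[1, 0.004, -0.02, 0.008, 0.052, 0.006, -0.014] [487. 223. 175.]
[1, 0.008, -0.023, 0.009, 0.06, 0.014, -0.018] [485. 249. 177.]
[1, 0.012, -0.026, 0.01, 0.065, 0.023, -0.023] [483. 279. 182.]
[1, 0.016, -0.029, 0.011, 0.07, 0.032, -0.028] [481. 312. 191.]
```

Request:
{"api": "drive_tool", "payload": {
  "moves": [
    [[1, 0.001, 0.005, 0.003, 0.005, -0.007, 0], [1, 0, 0, 0.004, 0.015, -0.008, 0], [1, -0.001, -0.005, 0.005, 0.025, -0.007, -0.004], [1, 0, -0.01, 0.006, 0.035, -0.004, -0.006], [1, 0.002, -0.015, 0.007, 0.044, 0, -0.01], [1, 0.004, -0.02, 0.008, 0.052, 0.006, -0.014], [1, 0.008, -0.023, 0.009, 0.06, 0.014, -0.018], [1, 0.012, -0.026, 0.01, 0.065, 0.023, -0.023], [1, 0.016, -0.029, 0.011, 0.07, 0.032, -0.028], [1, 0, 0, 0, 0, 0, 0]]
  ]
}}

```text
clock: 10.0
position: [490.6, 313.0, 196.1]
ee_rot: [0.884, 0.268, 0.26, -0.281]
contact_force: [0.3, -1.0, -0.2]
gripper_width: 85.5
```

Run:
```python
from scan import *
s=arm.read_state();print(s['joints'].round(3),s['joint_vel'].round(2),s['position'])
P,M=fk(s['joints'],p);print(P-s['position'],np.degrees(R.from_matrix(M.T@R.from_quat(s['ee_rot']).as_matrix()).magnitude()))
r=Rg(42,40,20,0); P=np.array([475.5,300,190])+19*r.as_matrix()[:,2]
print(P,to_tool(P,r))
```

```text
[ 0.553  0.168 -0.34  -0.861 -0.524  2.252] [-0.02 -0.   -0.03  0.05  0.02 -0.03] [490.64332992 312.9870218  196.09647884]
[-19.17219477  -1.0944985  -24.9587075 ] 1.4445125095515412e-14
[481.24503584 311.87148048 176.3229201 ] (array([-0.01921955,  0.00202961,  0.01034676]), array([-0.00872596, -0.01736385, -0.01594585]))
```

Run:
```python
from scan import *
s=arm.read_state()
D=[([1.403,.386,.007,-.001,-1.194,-.259],[258.471,568.386,230.21]),
([-.158,.212,-.254,.010,-1.111,1.303],[463.08,-237.92,227.23]),
([-.126,.323,-.313,.008,-.936,-.474],[494.46,-225.73,148.93]),
([ 0.659,0.021,-0.811,0.262,-0.161,1.065],[489.5,168.4,192.7]),
(s['joints'],s['position'])]
import pickle;pickle.dump(D,open('D.pkl','wb'))
f=lambda p:np.concatenate([fk(q,p)[0]-P for q,P in D]+[(p-p0)/1000])
p0=p.copy()
o=least_squares(f,p);print(o.x.round(1),np.abs(o.fun[:-9]).max());np.save('kp.npy',o.x)
im,d,T=grab('wrist','w7')
```

```text
[-1.000e+00 -1.000e-01  1.622e+02  5.636e+02  4.232e+02  1.000e-01
  2.975e+02 -1.597e+02 -0.000e+00] 0.3777069562710267
```

View pics/w7.png

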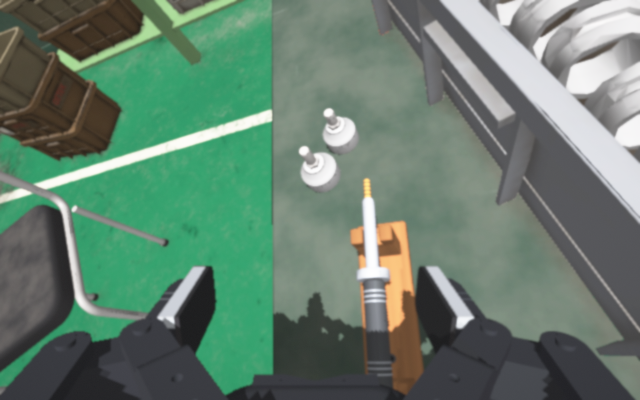

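Run:
```python
from h import *
z=np.load('w7.npz');im=z['im'];T=z['T']
cv2.imwrite('pics/w7z.png',cv2.resize(im[165:395,320:440,::-1],None,fx=2.6,fy=2.6,interpolation=cv2.INTER_CUBIC))
```

```text
(no output)
```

View pics/w7z.png

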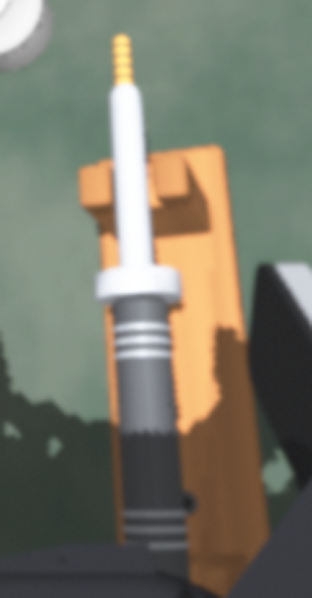

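Run:
```python
from scan import *
T=np.load('w7.npz')['T']
g=plane('wrist',[(320+a/2.6,165+b/2.6) for a,b in [(121,36),(132,200),(139,284),(149,400),(155,500)]],60,T);print(g.round(1))
c=g[:,:2].mean(0);u=np.linalg.svd(g[:,:2]-c)[2][0];u=u*np.sign(u[0]);hd=np.degrees(np.arctan2(u[1],u[0]))
s_=(g[:,:2]-c)@u;print('head',hd,'along',s_.round(1),'perp',((g[:,:2]-c)@[-u[1],u[0]]).round(2))
grip=g[0,:2]-133*u; print('grip',grip, 'collar-from-grip',(g[2,:2]-grip)@u)
grip=np.r_[c+u*((grip-c)@u),60];print(grip)
r=Rg(hd,40,20,0); P=grip+19*r.as_matrix()[:,2]
a,e=ik(P,r,p,[.41,.41,-.34,-1.2,-.51,2.77]);print('q grasp',a.round(2),e)
for h in(30,60,120):
  b,e=ik(P+[0,0,h],r,p,a);print(h,b.round(2),e)
print(to_tool(P+[0,0,60],r)); print(P)
```

```text
[[576.  390.   60. ]
 [530.4 349.4  60. ]
 [509.9 330.5  60. ]
 [483.9 306.4  60. ]
 [463.  288.1  60. ]]
head 42.126064918351894 along [ 85.3  24.2  -3.7 -39.  -66.8] perp [-0.16  0.31  0.08 -0.33  0.1 ]
grip [477.37281698 300.7531553 ] collar-from-grip 44.01330884126384
[477.26576279 300.87152623  60.        ]
q grasp [ 0.4   0.43 -0.38 -1.33 -0.49  2.91] 9.895220510678504e-14
30 [ 0.44  0.37 -0.38 -1.22 -0.48  2.76] 1.4641544521127728e-15
60 [ 0.48  0.31 -0.38 -1.11 -0.48  2.61] 2.3143296498967467e-15
120 [ 0.55  0.2  -0.37 -0.91 -0.5   2.33] 9.988588274270404e-14
(array([-0.05898004,  0.02651505,  0.06149667]), array([-0.00545536, -0.01598192, -0.01747699]))
[482.98466454 312.75561846  46.3229201 ]
```

Request:
{"api": "drive_tool", "payload": {
  "moves": [
    [[0.7, -0.016, 0.007, 0.016, 0, -0.005, -0.005], [0.7, -0.016, 0.007, 0.016, 0, -0.005, -0.005], [0.7, -0.016, 0.007, 0.016, 0, -0.003, -0.004], [0.7, -0.011, 0.005, 0.013, 0, 0, 0], [0.7, 0, 0, 0, 0, 0, 0]]
  ]
}}

```text
clock: 10.55
position: [484.4, 306.8, 103.8]
ee_rot: [0.886, 0.273, 0.257, -0.273]
contact_force: [0.9, -0.1, 1.3]
gripper_width: 59.7
```

```bash
cat > tg.py <<'E'
from scan import *
import sys
np.set_printoptions(legacy='1.25')
grip=np.array([477.27,300.87,60]); r=Rg(42.13,40,20,0); P=grip+19*r.as_matrix()[:,2]
s=arm.read_state();print(s['joints'].round(3),s['position'].round(1),s['contact_force'].round(1),s['gripper_width'],s['clock'])
for h in map(float,sys.argv[1:]):
    d,w=to_tool(P+[0,0,h],r);print(h,d.round(4),w.round(3))
E
python3 tg.py 60 0
```

```text
[ 0.466  0.312 -0.381 -1.126 -0.484  2.63 ] [484.4 306.8 103.8] [ 0.9 -0.1  1.3] 59.652962271300844 10.55
60.0 [ 0.0025 -0.0059  0.0015] [ 0.004 -0.003 -0.007]
0.0 [-0.0337  0.0147  0.0446] [ 0.004 -0.003 -0.007]
```

Request:
{"api": "drive_tool", "payload": {
  "moves": [
    [[0.7, 0.0025, -0.006, 0.0015, 0.004, -0.003, -0.007], [0.7, -0.009, 0.005, 0.011, 0, 0, 0], [0.7, -0.009, 0.005, 0.011, 0, 0, 0], [0.7, -0.009, 0.005, 0.011, 0, 0, 0], [0.7, -0.006, 0.004, 0.007, 0, 0, 0], [0.7, 0, 0, 0, 0, 0, 0]]
  ]
}}

```text
clock: 11.15
position: [486.6, 314.0, 57.3]
ee_rot: [0.883, 0.28, 0.26, -0.273]
contact_force: [0.2, -0.4, 0.2]
gripper_width: 59.5
```

```bash
python3 tg.py 0; python3 -c "
from h import *
grab('wrist','w8')"
```

```text
[ 0.414  0.411 -0.379 -1.302 -0.486  2.881] [486.6 314.   57.3] [ 0.2 -0.4  0.2] 59.465039110713036 11.15
0.0 [-0.0097  0.0022  0.0059] [ 0.001 -0.008  0.009]
```

View pics/w8.png

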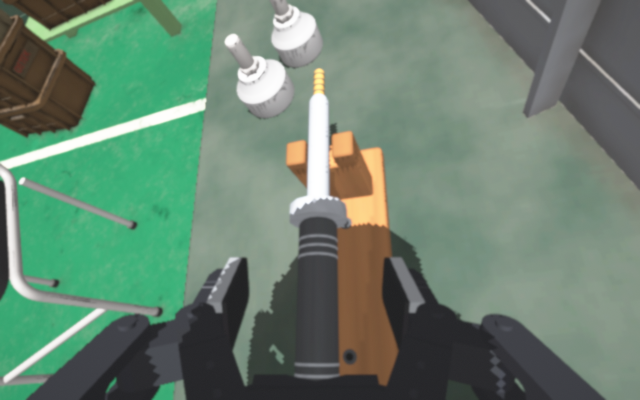

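Request:
{"api": "drive_tool", "payload": {
  "moves": [
    [[0.7, -0.005, 0.001, 0.003, 0, -0.004, 0.005], [0.7, -0.005, 0.001, 0.003, 0, -0.004, 0.004], [0.7, 0, 0, 0, 0, 0, 0], [0.7, 0, 0, 0, 0, 0, 0]]
  ]
}}

```text
clock: 11.6
position: [483.5, 314.3, 49.9]
ee_rot: [0.884, 0.279, 0.258, -0.273]
contact_force: [-0.3, 0.1, -0.7]
gripper_width: 59.9
```

```bash
python3 tg.py 0
```

```text
[ 0.408  0.423 -0.385 -1.326 -0.487  2.911] [483.5 314.3  49.9] [-0.3  0.1 -0.7] 59.90546781984112 11.6
0.0 [-0.0031  0.002   0.0015] [ 0.001 -0.004  0.005]
```

Request:
{"api": "drive_tool", "payload": {
  "moves": [
    [[0.7, -0.003, 0.002, 0.0015, 0, -0.004, 0.005], [0.4, 0, 0, 0, 0, 0, 0], [0.3, 0, 0, 0, 0, 0, 0], [0, 0, 0, 0, 0, 0, 0], [0, 0, 0, 0, 0, 0, 0], [0, 0, 0, 0, 0, 0, 0], [0, 0, 0, 0, 0, 0, 0]]
  ]
}}

```text
clock: 12.3
position: [483.0, 313.0, 46.7]
ee_rot: [0.885, 0.277, 0.256, -0.273]
contact_force: [-0.5, -0.6, 0.1]
gripper_width: 16.4
```

```bash
python3 tg.py 0 40; python3 -c "
from h import *
grab('wrist','w9')"
```

```text
[ 0.404  0.429 -0.386 -1.329 -0.49   2.915] [483.  313.   46.7] [-0.5 -0.6  0.1] 16.423697057275863 12.3
0.0 [-0.0003  0.0002  0.0001] [-0.    -0.001  0.   ]
40.0 [ 0.0238 -0.0134 -0.0287] [-0.    -0.001  0.   ]
```

View pics/w9.png

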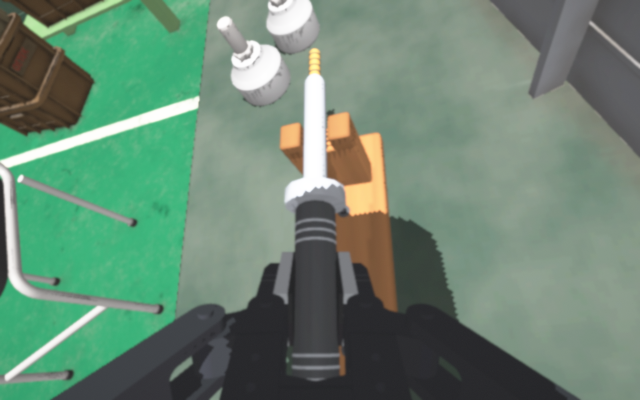

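Request:
{"api": "drive_tool", "payload": {
  "moves": [
    [[0, 0.006, -0.0034, -0.0072, 0, 0, 0], [0, 0.006, -0.0034, -0.0072, 0, 0, 0], [0, 0.009, -0.005, -0.0108, 0, 0, 0], [0, 0.012, -0.0068, -0.0144, 0, 0, 0], [0, 0.012, -0.0068, -0.0144, 0, 0, 0], [0, 0.015, -0.0085, -0.018, 0, 0, 0], [0, 0.015, -0.0085, -0.018, 0, 0, 0], [0, 0.015, -0.0085, -0.018, 0, 0, 0], [0, 0.015, -0.0085, -0.018, 0, 0, 0], [0, 0, 0, 0, 0, 0, 0], [0, 0, 0, 0, 0, 0, 0]]
  ]
}}

```text
clock: 13.45
position: [479.3, 309.7, 220.7]
ee_rot: [0.888, 0.275, 0.249, -0.272]
contact_force: [-0.3, -0.6, -1.9]
gripper_width: 16.8
```

```bash
python3 tg.py 0 ; python3 -c "
from h import *
grab('wrist','w10')"
```

```text
[ 0.602  0.115 -0.35  -0.73  -0.544  2.096] [479.3 309.7 220.7] [-0.3 -0.6 -1.9] 16.813503989747755 13.45
0.0 [-0.0994  0.0606  0.1299] [ 0.001  0.013 -0.009]
```

View pics/w10.png

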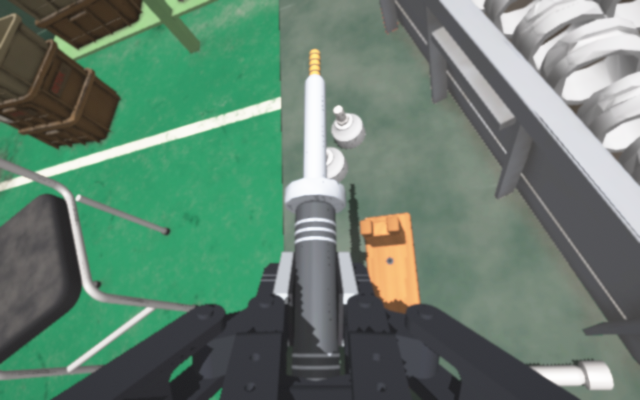

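```bash
cat > gt.py <<'E'
from h import *
import sys
def pj(Pt):
    T=np.array(arm.camera_params('wrist')['T_tool_cam']);return proj('wrist',Pt,T)
c,s=np.cos(np.radians(40)),np.sin(np.radians(40))
g=np.array([0,0,-19.]);t=np.array([c,0,s])
print('pred',pj([g+k*t for k in (133,113,48,40,0)]).round(1))
for tag in sys.argv[1:]:
    z=np.load(tag+'.npz');im=z['im'];T=np.array(arm.camera_params('wrist')['T_tool_cam'])
    cv2.imwrite(f'pics/{tag}z.png',cv2.resize(im[40:240,270:360,::-1],None,fx=3.5,fy=3.5,interpolation=cv2.INTER_CUBIC))
    P=cloud('wrist',z['d'],T)
    # points on stem: near tool y ~0 and tip side
    n=np.array([s,0,-c])
    Q=P.reshape(-1,3);al=(Q-g)@t;pe=(Q-g)@n
    for lo,hi in [(52,70),(70,90),(90,111),(115,131),(10,35)]:
        m=(al>lo)&(al<hi)&(abs(Q[:,1])<15)&(abs(pe)<25)
        q=Q[m]; print(lo,hi,m.sum(),'y',np.median(q[:,1]).round(2),'perp(top) 90%',np.percentile(pe[m],[50,90]).round(2))
E
python3 gt.py w10
```

```text
pred [[315.4  51.1]
 [315.4  79.2]
 [315.4 189.5]
 [315.4 205.6]
 [315.4 295.9]]
52 70 770 y -0.19 perp(top) 90% [5.16 6.25]
70 90 761 y -0.19 perp(top) 90% [5.06 6.15]
90 111 661 y -0.2 perp(top) 90% [5.04 6.06]
115 131 241 y -0.21 perp(top) 90% [2.79 3.71]
10 35 2842 y 0.23 perp(top) 90% [7.99 9.77]
```

View pics/w10z.png

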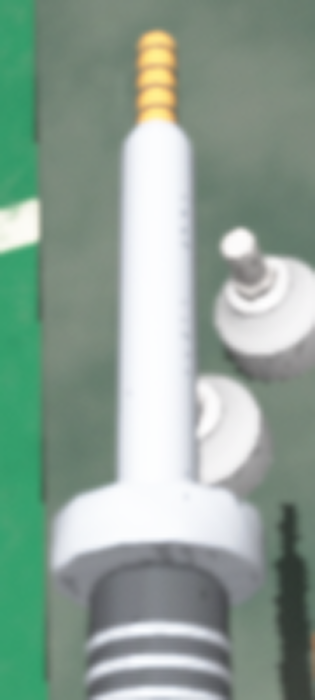

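```bash
cat > tr.py <<'E'
from scan import *
np.set_printoptions(legacy='1.25')
mouth=np.array([488.3,-238,100.])
q=arm.read_state()['joints']
tt=np.array([np.cos(np.radians(40)),0,np.sin(np.radians(40))])
for psi in (60,90,120):
    r=Rpitch(psi+180,-50); P=mouth+[0,0,195]+19*r.as_matrix()[:,2]
    for q0 in ([-.6,.3,.3,-.8,-1.8,.3],q):
        a,e=ik(P,r,p,q0);print(psi,a.round(2),round(e,4))
    n=20
    print([ (lambda F:(F[0]+F[1]@(133*tt-[0,0,19])).round().tolist()+[F[0][2].round(),F[4][2].round()])(fk(q+(a-q)*i/n,p,True)) for i in range(0,n+1,2)])
    b,e=ik(mouth+[0,0,48]+19*r.as_matrix()[:,2],r,p,a);print('seat',b.round(2),e,fk(b,p,True)[4].round())
E
python3 tr.py
```

```text
60 [-0.65  0.33  0.08 -0.86 -1.51  0.27] 0.0
60 [-0.65  0.33  0.08 -0.86 -1.51  0.27] 0.0
[[573.0, 387.0, 233.0, 221.0, 437.0], [615.0, 320.0, 220.0, 221.0, 442.0], [644.0, 249.0, 205.0, 223.0, 446.0], [661.0, 176.0, 191.0, 226.0, 450.0], [666.0, 103.0, 177.0, 231.0, 454.0], [659.0, 32.0, 166.0, 237.0, 457.0], [641.0, -34.0, 157.0, 244.0, 461.0], [613.0, -95.0, 152.0, 252.0, 464.0], [578.0, -149.0, 150.0, 262.0, 468.0], [536.0, -197.0, 154.0, 272.0, 471.0], [488.0, -238.0, 162.0, 283.0, 474.0]]
seat [-0.66  0.5  -0.06 -0.9  -1.32  0.52] 1.6578267456951707e-12 [ 382. -423.  327.]
90 [-0.57  0.48  0.29 -0.74 -1.85  0.53] 0.0
90 [-0.57  0.48  0.29 -0.74 -1.85  0.53] 0.0
[[573.0, 387.0, 233.0, 221.0, 437.0], [611.0, 334.0, 217.0, 220.0, 444.0], [639.0, 275.0, 201.0, 220.0, 449.0], [658.0, 211.0, 186.0, 223.0, 454.0], [666.0, 145.0, 172.0, 227.0, 459.0], [663.0, 77.0, 161.0, 233.0, 463.0], [648.0, 9.0, 152.0, 240.0, 466.0], [623.0, -58.0, 148.0, 249.0, 469.0], [587.0, -122.0, 148.0, 259.0, 471.0], [542.0, -182.0, 152.0, 270.0, 473.0], [488.0, -238.0, 162.0, 283.0, 474.0]]
seat [-0.56  0.63  0.13 -0.71 -1.63  0.73] 5.094710244406917e-14 [ 488. -451.  327.]
120 [-0.43  0.59  0.42 -0.54 -2.1   0.85] 0.0
120 [-0.43  0.59  0.42 -0.54 -2.1   0.85] 0.0
[[573.0, 387.0, 233.0, 221.0, 437.0], [605.0, 346.0, 214.0, 218.0, 445.0], [630.0, 298.0, 196.0, 216.0, 452.0], [647.0, 243.0, 179.0, 217.0, 458.0], [655.0, 181.0, 164.0, 219.0, 463.0], [653.0, 114.0, 152.0, 224.0, 468.0], [641.0, 44.0, 144.0, 231.0, 471.0], [618.0, -28.0, 140.0, 240.0, 473.0], [584.0, -100.0, 141.0, 252.0, 474.0], [541.0, -170.0, 149.0, 266.0, 475.0], [488.0, -238.0, 162.0, 283.0, 474.0]]
seat [-0.42  0.72  0.25 -0.48 -1.84  1.  ] 3.9561422242690615e-14 [ 595. -423.  327.]
```

```bash
cat > tr2.py <<'E'
from scan import *
np.set_printoptions(legacy='1.25')
mouth=np.array([488.3,-238,100.])
s=arm.read_state();q=s['joints']
tt=np.array([np.cos(np.radians(40)),0,np.sin(np.radians(40))])
tip=lambda q:(lambda F:(F[0]+F[1]@(133*tt-[0,0,19])).round().tolist()+[F[0][2].round(),F[4][2].round()])(fk(q,p,True))
rc=R.from_quat(s['ee_rot'])
A,e=ik(s['position']+[-30,-20,90],rc,p,q);print('A',A.round(2),e)
psi=90
r=Rpitch(psi+180,-50); P=mouth+[0,0,270]+19*r.as_matrix()[:,2]
a,e=ik(P,r,p,[-.57,.48,.29,-.74,-1.85,.53]);print('C',a.round(2),e,P)
print([tip(A+(a-A)*i/20) for i in range(0,21,2)])
print('rows A');jrows(A,3,p,0)
print('rows C');jrows(a,18,p,0,A)
E
python3 tr2.py
python3 - <<'E'
from h import *
z=np.load('top0.npz');P=cloud('top',z['d'],z['T'])
m=(P[...,0]>450)&(P[...,0]<700)&(P[...,1]>-500)&(P[...,1]<420)&(P[...,2]>60)&(P[...,2]<700)
print(m.sum()); Q=P[m]
for y in range(-500,420,60):
    k=Q[(Q[:,1]>=y)&(Q[:,1]<y+60)]
    if len(k): print(y,len(k),np.percentile(k[:,2],98).round(),k[:,0].min().round())
E
```

```text
A [ 0.65 -0.05 -0.34 -0.54 -0.66  1.84] 2.191984495531669e-12
C [-0.57  0.43  0.4  -0.78 -1.98  0.42] 1.2775608133164752e-15 [ 488.3        -223.44515558  357.78703542]
[[543.0, 367.0, 323.0, 311.0, 527.0], [582.0, 314.0, 303.0, 308.0, 535.0], [611.0, 256.0, 285.0, 307.0, 541.0], [631.0, 194.0, 267.0, 308.0, 546.0], [639.0, 131.0, 252.0, 311.0, 550.0], [638.0, 66.0, 240.0, 316.0, 553.0], [627.0, 1.0, 232.0, 322.0, 554.0], [605.0, -62.0, 227.0, 330.0, 555.0], [575.0, -123.0, 226.0, 338.0, 554.0], [536.0, -182.0, 230.0, 348.0, 552.0], [488.0, -238.0, 237.0, 358.0, 549.0]]
rows A
[0, 0.01, -0.013, -0.028, 0.005, -0.001, -0.002] [470. 305. 251.]
[0, 0.008, -0.012, -0.029, -0.0, -0.0, -0.0] [460. 298. 281.]
[0, 0.007, -0.011, -0.03, -0.005, 0.001, 0.002] [450. 290. 311.]
rows C
[0, 0.003, 0.024, -0.006, -0.01, -0.03, 0.135] [465. 270. 309.]
[0, 0.005, 0.023, -0.008, -0.009, -0.028, 0.135] [479. 250. 308.]
[0, 0.007, 0.023, -0.009, -0.008, -0.026, 0.135] [492. 228. 307.]
[0, 0.009, 0.022, -0.011, -0.006, -0.025, 0.135] [504. 205. 307.]
[0, 0.01, 0.021, -0.012, -0.004, -0.024, 0.134] [515. 
[... 441 characters left out ...]
.124] [545. -21. 327.]
[0, 0.016, 0.016, -0.025, 0.003, -0.028, 0.121] [542. -54. 332.]
[0, 0.016, 0.016, -0.026, 0.003, -0.029, 0.119] [536. -87. 336.]
[0, 0.016, 0.016, -0.027, 0.003, -0.03, 0.117] [ 528. -121.  341.]
[0, 0.016, 0.016, -0.028, 0.002, -0.031, 0.115] [ 518. -155.  347.]
[0, 0.016, 0.017, -0.029, 0.0, -0.032, 0.112] [ 504. -189.  352.]
[0, 0.017, 0.018, -0.029, -0.001, -0.033, 0.11] [ 488. -223.  358.]
5275
-500 56 80.0 571.0
-440 5 64.0 606.0
-380 148 71.0 662.0
-320 37 74.0 451.0
-260 260 120.0 450.0
-200 21 66.0 473.0
-20 93 177.0 655.0
40 759 176.0 550.0
100 1141 177.0 539.0
160 997 179.0 554.0
220 692 178.0 451.0
280 678 177.0 451.0
340 346 177.0 499.0
400 42 177.0 689.0
```

Request:
{"api": "drive_tool", "payload": {
  "moves": [
    [[0, 0.01, -0.013, -0.028, 0.005, 0, 0], [0, 0.008, -0.012, -0.03, 0, 0, 0], [0, 0.007, -0.011, -0.03, 0, 0, 0], [0, 0.003, 0.024, -0.006, -0.01, -0.03, 0.135], [0, 0.005, 0.023, -0.008, -0.009, -0.028, 0.135], [0, 0.007, 0.023, -0.009, -0.008, -0.026, 0.135], [0, 0.009, 0.022, -0.011, -0.006, -0.025, 0.135], [0, 0.01, 0.021, -0.012, -0.004, -0.024, 0.134], [0, 0.012, 0.02, -0.014, -0.003, -0.023, 0.133], [0, 0.013, 0.019, -0.015, 0, -0.023, 0.132]]
  ]
}}

```text
clock: 14.5
position: [526.1, 121.5, 294.3]
ee_rot: [0.938, -0.159, 0.005, -0.309]
contact_force: [0.4, 0.5, -1.5]
gripper_width: 16.4
```

```bash
cat > tr3.py <<'E'
from scan import *
import sys
np.set_printoptions(legacy='1.25')
mouth=np.array([488.3,-238,100.]);h=float(sys.argv[1]);n=int(sys.argv[2])
s=arm.read_state();q=s['joints'];print(q.round(2),s['position'].round(1),s['clock'],s['gripper_width'])
tt=np.array([np.cos(np.radians(40)),0,np.sin(np.radians(40))])
tip=lambda q:(lambda F:(F[0]+F[1]@(133*tt-[0,0,19])).round().tolist())(fk(q,p,True))
r=Rpitch(270,-50); P=mouth+[0,0,h]+19*r.as_matrix()[:,2]
a,e=ik(P,r,p,[-.57,.43,.4,-.78,-1.98,.42]);print(a.round(2))
print([tip(q+(a-q)*i/20) for i in range(0,21,4)]); jrows(a,n,p,0)
d,w=to_tool(P,r);print('direct',d.round(4),w.round(3))
E
python3 tr3.py 270 12
```

```text
[ 0.16  0.16 -0.06 -0.64 -1.2   1.27] [526.1 121.5 294.3] 14.5 16.447112174819516
[-0.57  0.43  0.4  -0.78 -1.98  0.42]
[[630.0, 129.0, 232.0], [629.0, 53.0, 223.0], [613.0, -23.0, 219.0], [584.0, -98.0, 220.0], [543.0, -170.0, 226.0], [488.0, -238.0, 237.0]]
[0, 0.013, 0.015, -0.017, 0.004, -0.019, 0.115] [532.  97. 299.]
[0, 0.013, 0.014, -0.018, 0.004, -0.02, 0.114] [537.  71. 303.]
[0, 0.014, 0.014, -0.019, 0.005, -0.021, 0.112] [541.  44. 307.]
[0, 0.014, 0.013, -0.021, 0.005, -0.021, 0.111] [542.  17. 312.]
[0, 0.014, 0.013, -0.022, 0.006, -0.022, 0.109] [542. -11. 317.]
[0, 0.014, 0.013, -0.023, 0.006, -0.023, 0.108] [541. -40. 323.]
[0, 0.014, 0.013, -0.024, 0.005, -0.024, 0.106] [537. -70. 328.]
[0, 0.014, 0.013, -0.025, 0.005, -0.025, 0.104] [ 532. -100.  334.]
[0, 0.014, 0.014, -0.025, 0.004, -0.026, 0.102] [ 524. -131.  340.]
[0, 0.014, 0.014, -0.026, 0.003, -0.027, 0.1] [ 515. -162.  346.]
[0, 0.014, 0.015, -0.027, 0.002, -0.027, 0.098] [ 503. -193.  352.]
[0, 0.015, 0.016, -0.027, 0.001, -0.028, 0.096] [ 488. -223.  358.]
direct [ 0.0622  0.2361 -0.2547] [ 0.069 -0.285  1.274]
```

Request:
{"api": "drive_tool", "payload": {
  "moves": [
    [[0, 0.013, 0.015, -0.018, 0.004, -0.019, 0.115], [0, 0.013, 0.014, -0.019, 0.004, -0.02, 0.114], [0, 0.014, 0.014, -0.02, 0.005, -0.021, 0.112], [0, 0.014, 0.013, -0.021, 0.005, -0.021, 0.111], [0, 0.014, 0.013, -0.022, 0.006, -0.022, 0.109], [0, 0.014, 0.013, -0.023, 0.006, -0.023, 0.108], [0, 0.014, 0.013, -0.024, 0.005, -0.024, 0.106], [0, 0.014, 0.013, -0.025, 0.005, -0.025, 0.104], [0, 0.014, 0.014, -0.025, 0.004, -0.026, 0.102], [0, 0.014, 0.014, -0.026, 0.003, -0.027, 0.1], [0, 0.014, 0.015, -0.027, 0.002, -0.027, 0.098], [0, 0.015, 0.016, -0.027, 0.001, -0.028, 0.096], [0, 0, 0, 0, 0, 0, 0]]
  ]
}}

```text
clock: 15.8
position: [484.3, -246.2, 331.1]
ee_rot: [-0.606, 0.662, 0.327, 0.295]
contact_force: [1.0, 0.4, -0.8]
gripper_width: 16.4
```

```bash
python3 tr3.py 200 4
```

```text
[-0.61  0.49  0.4  -0.78 -1.99  0.38] [ 484.3 -246.2  331.1] 15.8 16.444624624639072
[-0.57  0.48  0.29 -0.74 -1.86  0.53]
[[474.0, -256.0, 211.0], [478.0, -252.0, 202.0], [481.0, -248.0, 193.0], [484.0, -245.0, 184.0], [486.0, -241.0, 176.0], [488.0, -238.0, 167.0]]
[0, 0.005, -0.002, 0.011, 0.003, 0.008, -0.022] [ 486. -240.  321.]
[0, 0.005, -0.002, 0.011, 0.002, 0.009, -0.022] [ 487. -235.  310.]
[0, 0.005, -0.001, 0.011, 0.002, 0.01, -0.023] [ 488. -229.  299.]
[0, 0.005, -0.0, 0.011, 0.001, 0.011, -0.023] [ 488. -223.  288.]
direct [ 0.0199 -0.0061  0.0445] [ 0.008  0.039 -0.091]
```

Request:
{"api": "drive_tool", "payload": {
  "moves": [
    [[0, 0.005, -0.0015, 0.011, 0.002, 0.01, -0.023], [0, 0.005, -0.0015, 0.011, 0.002, 0.01, -0.023], [0, 0.005, -0.0015, 0.011, 0.002, 0.01, -0.023], [0, 0.005, -0.0015, 0.011, 0.002, 0.01, -0.023], [0, 0, 0, 0, 0, 0, 0]]
  ]
}}

```text
clock: 16.3
position: [490.3, -225.8, 277.0]
ee_rot: [-0.638, 0.641, 0.301, 0.302]
contact_force: [-0.1, 0.1, -1.4]
gripper_width: 16.1
```

```bash
python3 tr3.py 200 1; python3 -c "
from h import *
im,d,T=grab('wrist','w11'); print(proj('wrist',[(488.3,-238,100),(507,-215.6,104)],T)); grab('side','s11')"; python3 gt.py w11
```

```text
[-0.57  0.49  0.29 -0.74 -1.85  0.54] [ 490.3 -225.8  277. ] 16.3 16.13225438564537
[-0.57  0.48  0.29 -0.74 -1.86  0.53]
[[490.0, -239.0, 157.0], [490.0, -239.0, 159.0], [489.0, -239.0, 161.0], [489.0, -239.0, 163.0], [489.0, -238.0, 165.0], [488.0, -238.0, 167.0]]
[0, -0.009, 0.002, -0.005, -0.004, 0.008, -0.004] [ 488. -223.  288.]
direct [-0.0098  0.002  -0.0051] [-0.004  0.008 -0.004]
[[320.12188013 -21.41890492]
 [292.23250577  14.8776932 ]]
pred [[317.3  44.7]
 [317.4  72.7]
 [317.6 182.6]
 [317.6 198.6]
 [317.7 288.8]]
52 70 760 y -1.2 perp(top) 90% [3.32 4.48]
70 90 754 y -1.22 perp(top) 90% [3.3  4.37]
90 111 594 y -1.25 perp(top) 90% [3.27 4.27]
115 131 209 y -1.28 perp(top) 90% [1.07 1.95]
10 35 2644 y -0.74 perp(top) 90% [6.28 7.92]
```

View pics/w11.png

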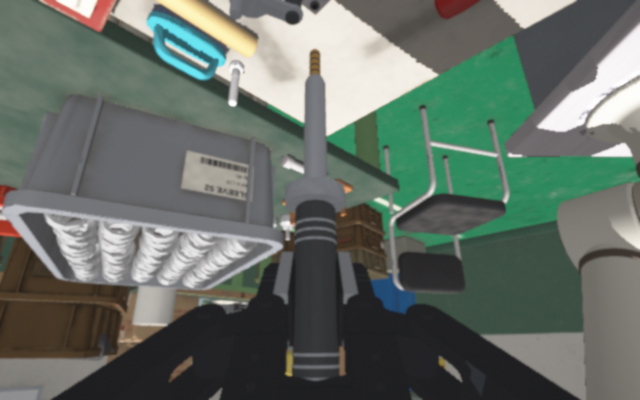

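View pics/s11.png

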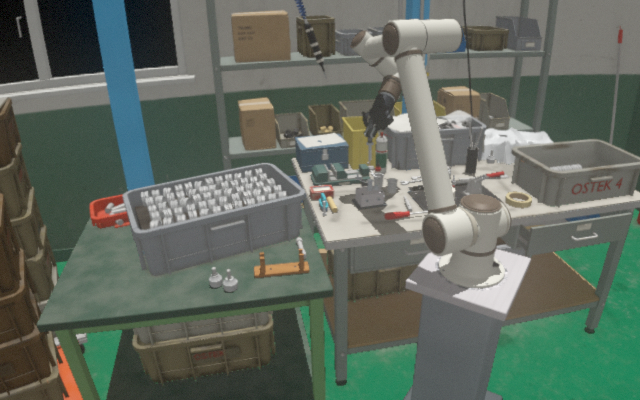

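Run:
```python
from h import *
for i in range(3): p=arm.camera_params('wrist');print(p['cx'],p['cy'],p['fov_y'],np.array(p['T_tool_cam']).round(4).tolist())
print(arm.read_state()['clock'])
for t in ['w2','w3','w6','w7','w10','w11']:
    pass
```

```text
315.15606816797055 203.33830785317116 59.999863547225836 [[0.001, -0.9536, -0.301, 75.6448], [1.0, 0.0011, -0.0003, -1.0542], [0.0006, -0.301, 0.9536, -143.0485], [0.0, 0.0, 0.0, 1.0]]
315.15606816797055 203.33830785317116 59.999863547225836 [[0.001, -0.9536, -0.301, 75.6448], [1.0, 0.0011, -0.0003, -1.0542], [0.0006, -0.301, 0.9536, -143.0485], [0.0, 0.0, 0.0, 1.0]]
315.15606816797055 203.33830785317116 59.999863547225836 [[0.001, -0.9536, -0.301, 75.6448], [1.0, 0.0011, -0.0003, -1.0542], [0.0006, -0.301, 0.9536, -143.0485], [0.0, 0.0, 0.0, 1.0]]
16.4
```

```bash
python3 tr3.py 158 3 | tail -1; python3 tr3.py 168 3|tail -1
```

```text
direct [0.0229 0.0022 0.0234] [-0.005  0.006 -0.003]
direct [0.0152 0.0022 0.017 ] [-0.005  0.006 -0.003]
```

Request:
{"api": "drive_tool", "payload": {
  "moves": [
    [[0, 0.007, 0.001, 0.007, -0.003, 0.003, -0.002], [0, 0.006, 0.001, 0.006, -0.002, 0.003, -0.001], [0, 0.003, 0, 0.003, 0, 0, 0], [0, 0, 0, 0, 0, 0, 0], [0, 0, 0, 0, 0, 0, 0]]
  ]
}}

```text
clock: 16.9
position: [488.8, -225.7, 254.2]
ee_rot: [-0.641, 0.641, 0.298, 0.299]
contact_force: [-0.1, 0.2, 0.2]
gripper_width: 16.5
```

```bash
python3 tr3.py 168 3|tail -1; python3 -c "
from h import *
im,d,T=grab('wrist','w12'); print(proj('wrist',[(488.3,-238,100),(507,-215.6,104)],T))
cv2.imwrite('pics/w12z.png',cv2.resize(im[0:200,220:420,::-1],None,fx=3,fy=3,interpolation=cv2.INTER_CUBIC))
print(arm.camera_params('wrist')['T_tool_cam'][:3,3])"
```

```text
direct [-0.0027  0.0005  0.0007] [-0.001 -0.001 -0.   ]
[[318.32013807   6.39520412]
 [289.48634457  41.63670441]]
[  75.65144913   -1.05756989 -143.06252696]
```

View pics/w12z.png

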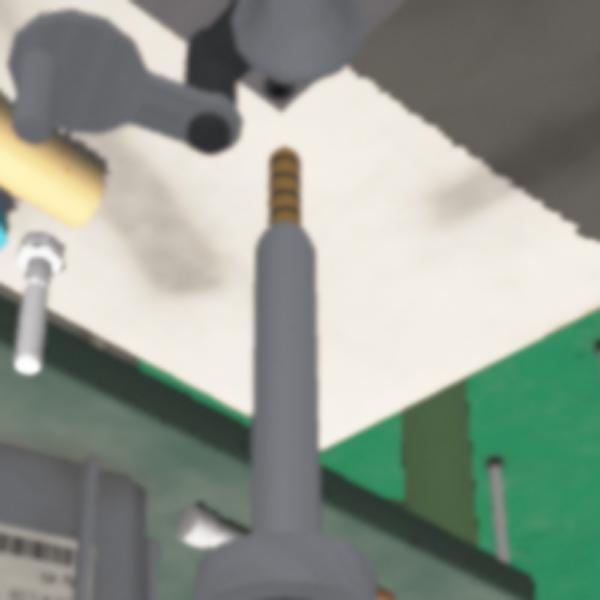

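Request:
{"api": "drive_tool", "payload": {
  "moves": [
    [[0, 0.0054, 0.0014, 0.0045, 0, 0, 0], [0, 0.0054, 0.0014, 0.0045, 0, 0, 0], [0, 0, 0, 0, 0, 0, 0], [0, 0, 0, 0, 0, 0, 0]]
  ]
}}

```text
clock: 17.35
position: [485.9, -225.9, 239.4]
ee_rot: [-0.641, 0.641, 0.298, 0.299]
contact_force: [-0.3, -0.2, -1.1]
gripper_width: 16.4
```

```bash
python3 tr3.py 150 3|tail -1; python3 -c "
from h import *
im,d,T=grab('wrist','w13'); print(proj('wrist',[(488.3,-238,100),(507,-215.6,104)],T))
cv2.imwrite('pics/w13z.png',cv2.resize(im[0:200,220:420,::-1],None,fx=3,fy=3,interpolation=cv2.INTER_CUBIC))
im,d,T=grab('side','s13'); print(proj('side',[(488.3,-238,100),(488.3,-238,117)],T))
cv2.imwrite('pics/s13z.png',cv2.resize(im[110:220,320:440,::-1],None,fx=5,fy=5,interpolation=cv2.INTER_CUBIC))
"
```

```text
direct [-0.0004 -0.0024  0.003 ] [-0.002 -0.001  0.001]
[[313.57603284  24.6375893 ]
 [284.44080019  59.20054616]]
[[369.0080047  179.89720458]
 [369.0999556  175.83092738]]
```

View pics/w13z.png

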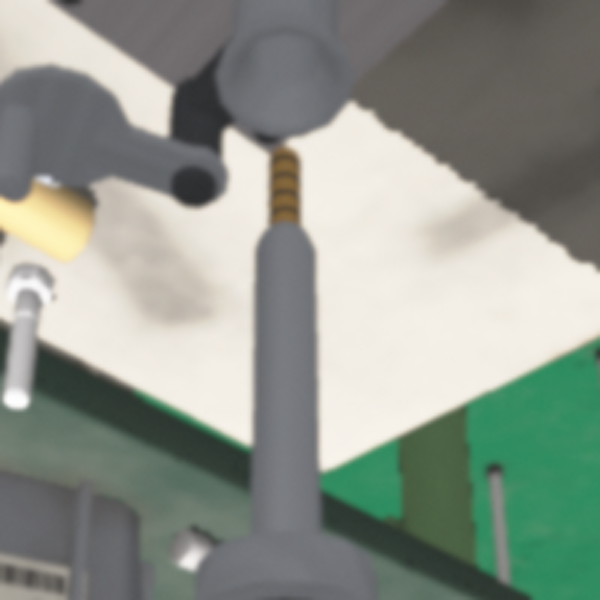

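View pics/s13z.png

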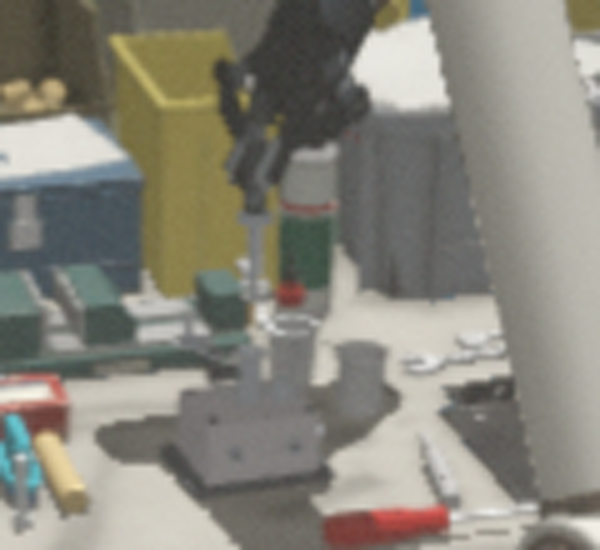

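Run:
```python
from h import *
z=np.load('w13.npz');im=z['im'];T=z['T'];P=cloud('wrist',z['d'],T)
def show(u0,u1,v0,v1,st=3):
    print('z');print(P[v0:v1:st,u0:u1:st,2].round(0));print('y');print(P[v0:v1:st,u0:u1:st,1].round(0))
np.set_printoptions(linewidth=220)
show(288,342,0,56)
# gauge stem: points per height
for lo,hi in [(118,130),(140,155),(160,180),(185,198)]:
    m=(P[...,2]>lo)&(P[...,2]<hi)&(abs(P[...,0]-487)<20)&(abs(P[...,1]+238)<20); q=P[m]
    print(lo,m.sum(),q.mean(0).round(1),q.min(0).round(1),q.max(0).round(1))
m=(P[...,2]>97)&(P[...,2]<104)&(abs(P[...,0]-487)<25)&(abs(P[...,1]+238)<18);q=P[m];print('rim',m.sum(),np.percentile(q,[1,50,99],axis=0).round(1))
im=np.load('s13.npz')['im']
cv2.imwrite('pics/s13zz.png',cv2.resize(im[145:200,345:395,::-1],None,fx=11,fy=11,interpolation=cv2.INTER_CUBIC))
```

```text
z
[[ 60.  59.  61.  61.  85.  88.  91.  89.  91.  92.  91.  90.  90.  88.  85.  59.  58.  60.]
 [ 60.  60.  60.  60.  88.  90.  92.  94.  95.  95.  94.  93.  93.  91.  87.  61.  60.  60.]
 [ 60.  60.  60.  60.  92.  93.  98.  99.  99.  99. 100.  98.  97.  93.  91.  61.  59.  60.]
 [ 60.  60.  59.  58.  97. 101. 101. 102.  nan 101. 102. 101. 101. 101.  96.  59.  60.  60.]
 [ 59.  59.  59.  99. 101. 101. 101.  81.  80.  79.  79.  82. 100. 101. 100.  58.  59.  59.]
 [ 59.  60.  83. 101. 101.  95.  87.  84.  82.  82.  83.  84.  86.  96. 102. 102.  58.  59.]
 [ 59.  83. 101. 101.  98.  93.  89.  87.  85.  87.  86.  86.  88.  94.  99. 101.  59.  60.]
 [ 82.  85. 101. 101.  97.  95.  91.  89.  87.  88.  87.  89.  91.  95.  97. 101. 101.  59.]
 [ 86.  88. 101. 100.  98.  94.  95.  92.  90.  91.  90.  91.  93.  96.  98. 101. 102.  59.]
 [ 87.  91. 100.  99.  99.  97.  94.  93.  93.  92.  93.  94.  94.  96.  99. 100. 101.   2.]
 [ 90.  91. 102. 100.  99.  98.  95.  95.  94.  94.  95.  96.  97.  97.  99. 100. 101.   1.]
 [ 91.  91. 100. 101. 100.  99.  98.  97.  97.  96.  97.  97.  97.  99.  99
[... 2471 characters left out ...]
8. -128. -128. -183. -183. -183. -128. -127. -128. -128. -129. -127. -128. -128. -127.]
 [-222. -222. -215. -124. -125. -125. -124. -123. -242. -243. -241. -123. -125. -124. -123. -125. -125. -124.]
 [-220. -219. -219. -120. -120. -120. -119. -119. -242. -242. -242. -121. -120. -120. -120. -120. -120. -121.]]
118 107 [ 487.4 -241.5  126.6] [ 484.6 -243.1  122.3] [ 490.1 -239.1  130. ]
140 371 [ 487.3 -243.5  149. ] [ 482.1 -246.   140.1] [ 492.6 -239.2  155. ]
160 738 [ 487.2 -243.5  170.3] [ 481.7 -246.   160. ] [ 492.7 -238.1  179.9]
185 557 [ 487.2 -243.6  191.6] [ 481.9 -245.8  185. ] [ 492.5 -238.5  198. ]
rim 1010 [[ 474.8 -250.3   97.1]
 [ 488.7 -233.4  100.6]
 [ 510.2 -220.6  103.4]]
```

View pics/s13zz.png

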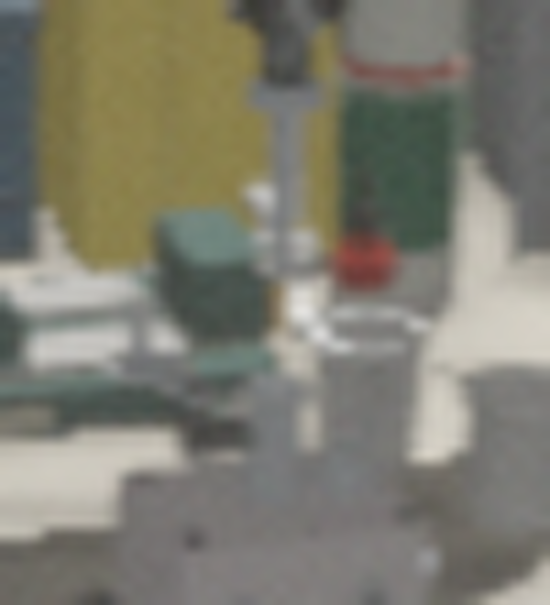

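Request:
{"api": "drive_tool", "payload": {
  "moves": [
    [[0, -0.001, 0, 0.0012, 0, 0, 0], [0, -0.001, 0, 0.0012, 0, 0, 0], [0, 0.005, 0, 0.004, 0, 0, 0], [0, 0.004, 0, 0.0035, 0, 0, 0], [0, 0, 0, 0, 0, 0, 0], [0, 0, 0, 0, 0, 0, 0]]
  ]
}}

```text
clock: 18.05
position: [486.2, -222.5, 227.1]
ee_rot: [0.641, -0.641, -0.297, -0.299]
contact_force: [0.3, -0.4, -1.7]
gripper_width: 16.3
```

```bash
cat > al.py <<'E'
from h import *
import sys
tag=sys.argv[1]
im,d,T=grab('wrist',tag);s=arm.read_state();print(s['position'].round(1),s['contact_force'].round(1),s['clock'])
cv2.imwrite(f'pics/{tag}z.png',cv2.resize(im[0:200,220:420,::-1],None,fx=3,fy=3,interpolation=cv2.INTER_CUBIC))
Rm=R.from_quat(s['ee_rot']).as_matrix();tt=Rm@[np.cos(np.radians(40)),0,np.sin(np.radians(40))]
gp=s['position']-19*Rm[:,2];print('grip model',gp.round(1),'axis',tt.round(3),'tip',(gp+133*tt).round(1))
P=cloud('wrist',d,T)
for lo,hi in [(110,150),(150,195)]:
    m=(P[...,2]>lo)&(P[...,2]<hi)&(abs(P[...,0]-487)<20)&(abs(P[...,1]+238)<12); q=P[m]
    if m.sum(): print('stem',lo,m.sum(),'x',np.percentile(q[:,0],[2,98]).mean().round(2),'y axis',(np.percentile(q[:,1],3)+5.5).round(2))
m=(P[...,2]>98.5)&(P[...,2]<103)&(np.hypot(P[...,0]-487,P[...,1]+238)<17);q=P[m]
# fit circle to rim annulus 10.5..14
o=np.median(q,0)
from scipy.optimize import least_squares
f=lambda c:np.clip(np.hypot(q[:,0]-c[0],q[:,1]-c[1])-12.25,-2.5,2.5)
f2=lambda c:np.maximum(np.abs(np.hypot(q[:,0]-c[0],q[:,1]-c[1])-12.25)-1.75,0)
print('rim',m.sum(),least_squares(f2,[487,-238]).x.round(2),least_squares(f,[487,-238]).x.round(2))
E
python3 al.py w14
```

```text
[ 486.2 -222.5  227. ] [ 0.5 -0.1 -1.6] 18.1
grip model [ 486.1 -237.   239.2] axis [ 0.003 -0.002 -1.   ] tip [ 486.5 -237.3  106.2]
stem 110 880 x 487.66 y axis -236.38
stem 150 1658 x 487.52 y axis -236.8
rim 794 [ 487.53 -238.36] [ 487.58 -238.06]
```

View pics/w14z.png

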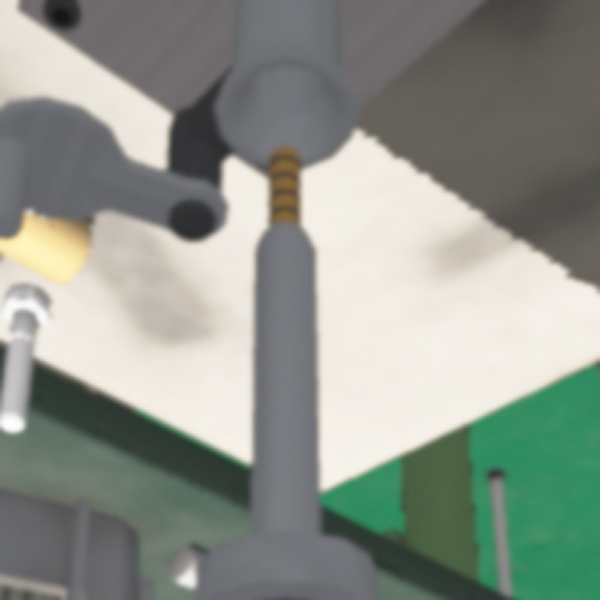

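Run:
```python
from h import *
T=np.load('w14.npz')['T']
z=lambda P:((proj('wrist',P,T)-[220,0])*3).round(0).tolist()
c=np.array([487.55,-238.2,100]);print('mouth',z([c]),'near/far',z([c-[0,14,0],c+[0,14,0]]),'lr',z([c+[14,0,0],c-[14,0,0]]))
for y in(-236.6,-238.2): print('tip',z([[487.6,y,106.2]]),'shoulder',z([[487.6,y,126.2]]),'collar',z([[487.6,y,191.2]]),'at mouth',z([[487.6,y,100]]))
```

```text
mouth [[287.0, 105.0]] near/far [[287.0, 39.0], [287.0, 164.0]] lr [[212.0, 105.0], [362.0, 105.0]]
tip [[286.0, 137.0]] shoulder [[286.0, 220.0]] collar [[284.0, 549.0]] at mouth [[286.0, 112.0]]
tip [[286.0, 130.0]] shoulder [[286.0, 214.0]] collar [[284.0, 544.0]] at mouth [[286.0, 105.0]]
```

Request:
{"api": "drive_tool", "payload": {
  "moves": [
    [[0, 0.0014, 0, -0.0017, 0, 0, 0], [0, 0, 0, 0, 0, 0, 0], [0, 0, 0, 0, 0, 0, 0]]
  ]
}}

```text
clock: 18.4
position: [486.3, -225.1, 227.2]
ee_rot: [0.641, -0.641, -0.297, -0.299]
contact_force: [0.1, -0.0, -1.6]
gripper_width: 16.4
```

```bash
python3 al.py w15
python3 - <<'E'
from h import *
im,d,T=grab('side','s15')
cv2.imwrite('pics/s15zz.png',cv2.resize(im[150:195,350:390,::-1],None,fx=13,fy=13,interpolation=cv2.INTER_LANCZOS4))
E
```

```text
[ 486.3 -225.1  227.2] [ 0.4 -0.6 -0.6] 18.45
grip model [ 486.2 -239.6  239.4] axis [ 0.003 -0.002 -1.   ] tip [ 486.6 -239.9  106.4]
stem 110 877 x 487.82 y axis -238.91
stem 150 1631 x 487.66 y axis -239.2
rim 732 [ 487.58 -238.12] [ 487.57 -237.99]
```

View pics/w15z.png

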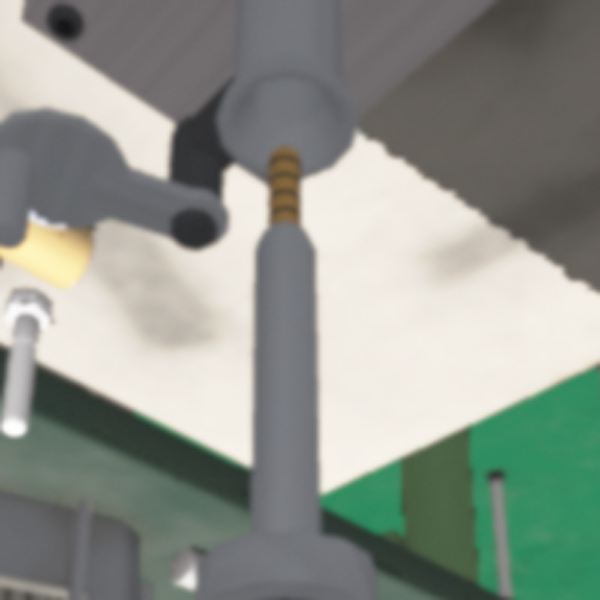

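View pics/s15zz.png

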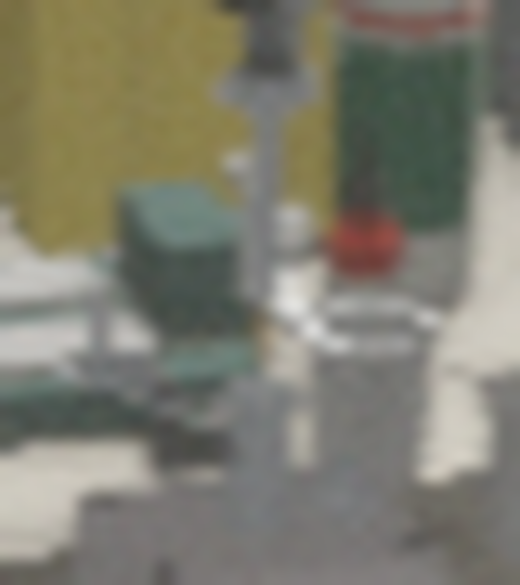

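Request:
{"api": "drive_tool", "payload": {
  "moves": [
    [[0, 0.0062, 0, 0.0051, 0, 0, 0], [0, 0.0062, 0, 0.0051, 0, 0, 0], [0, 0.0055, 0, 0.0045, 0, 0, 0], [0, 0, 0, 0, 0, 0, 0], [0, 0, 0, 0, 0, 0, 0]]
  ]
}}

```text
clock: 19.0
position: [486.1, -225.1, 201.3]
ee_rot: [-0.641, 0.641, 0.298, 0.299]
contact_force: [1.3, -0.7, -1.1]
gripper_width: 16.2
```

```bash
python3 al.py w16
```

```text
[ 486.1 -225.   201.2] [-0.2  1.  -1.8] 19.05
grip model [ 486.  -239.6  213.4] axis [ 0.002 -0.001 -1.   ] tip [ 486.3 -239.7   80.4]
stem 110 1451 x 487.38 y axis -239.04
stem 150 3083 x 487.18 y axis -243.92
rim 745 [ 487.49 -234.94] [ 487.48 -237.9 ]
```

View pics/w16z.png

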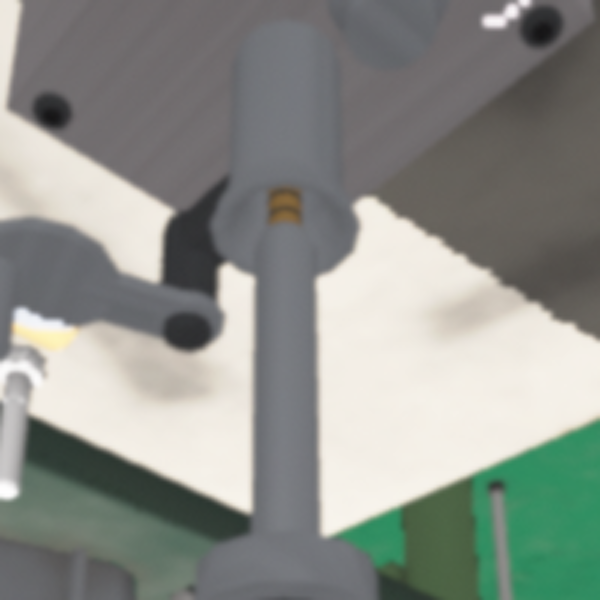

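Request:
{"api": "drive_tool", "payload": {
  "moves": [
    [[0, -0.0006, 0, 0.0008, 0, 0, 0], [0, 0.0046, 0, 0.0038, 0, 0, 0], [0, 0.0046, 0, 0.0038, 0, 0, 0], [0, 0, 0, 0, 0, 0, 0]]
  ]
}}

```text
clock: 19.45
position: [486.4, -224.2, 188.8]
ee_rot: [0.641, -0.641, -0.297, -0.299]
contact_force: [0.2, 1.1, -1.3]
gripper_width: 16.7
```

```bash
python3 al.py w17
```

```text
[ 486.4 -224.3  189.2] [-0.3  0.2 -1. ] 19.5
grip model [ 486.4 -238.8  201.4] axis [ 0.004 -0.002 -1.   ] tip [ 486.8 -239.1   68.4]
stem 110 1597 x 487.67 y axis -238.17
stem 150 4725 x 486.93 y axis -243.66
rim 840 [ 487.53 -234.58] [ 487.49 -237.81]
```

View pics/w17z.png

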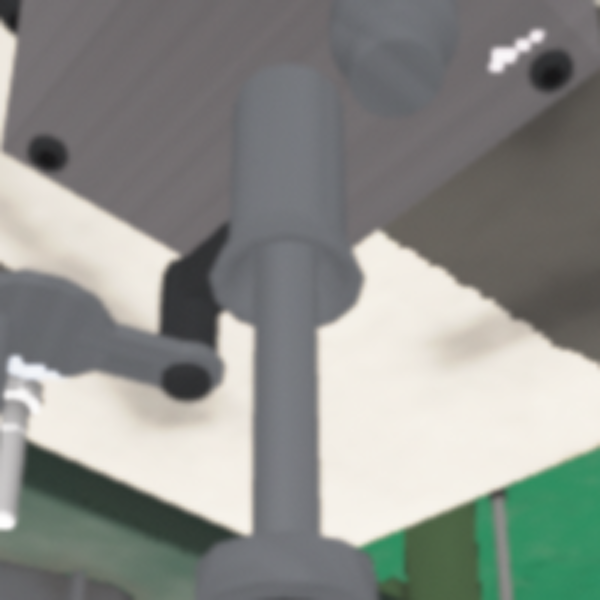

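Request:
{"api": "drive_tool", "payload": {
  "moves": [
    [[0, 0.0046, 0, 0.0039, 0, 0, 0], [0, 0.0046, 0, 0.0039, 0, 0, 0], [0, 0.0046, 0, 0.0039, 0, 0, 0], [0, 0, 0, 0, 0, 0, 0]]
  ]
}}

```text
clock: 19.9
position: [486.5, -224.2, 169.5]
ee_rot: [0.641, -0.641, -0.297, -0.299]
contact_force: [-0.7, 0.8, -1.8]
gripper_width: 16.4
```

```bash
python3 al.py w18|head -3
```

```text
[ 486.6 -224.4  169.9] [ 0.2  0.2 -1.8] 19.95
grip model [ 486.6 -238.9  182.2] axis [ 0.004 -0.003 -1.   ] tip [ 487.1 -239.3   49.2]
stem 110 2371 x 487.75 y axis -244.14
```

Request:
{"api": "drive_tool", "payload": {
  "moves": [
    [[0, 0.0046, 0, 0.0039, 0, 0, 0], [0, 0.0046, 0, 0.0039, 0, 0, 0], [0, 0.0046, 0, 0.0039, 0, 0, 0], [0, 0.0031, 0, 0.0026, 0, 0, 0], [0, 0, 0, 0, 0, 0, 0]]
  ]
}}

```text
clock: 20.45
position: [486.7, -224.4, 145.9]
ee_rot: [0.642, -0.641, -0.297, -0.299]
contact_force: [-0.5, -0.1, -1.7]
gripper_width: 16.3
```

```bash
python3 al.py w19|head -3
```

```text
[ 486.8 -224.4  146.2] [-0.6 -0.5 -0.6] 20.5
grip model [ 486.8 -239.   158.4] axis [ 0.004 -0.003 -1.   ] tip [ 487.4 -239.4   25.4]
stem 110 4192 x 487.4 y axis -243.82
```

View pics/w19.png

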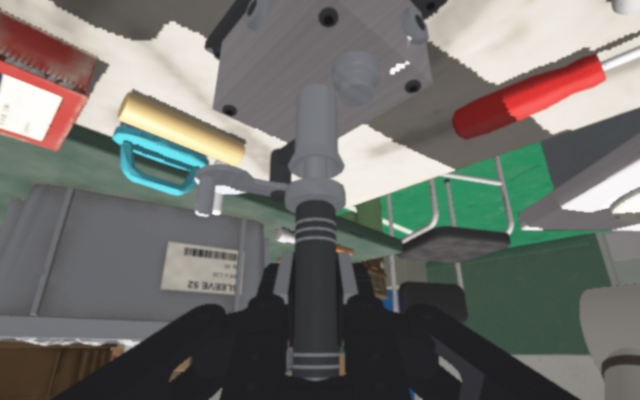

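Request:
{"api": "drive_tool", "payload": {
  "moves": [
    [[0, 0.0027, 0, 0.0022, 0, 0, 0], [0, 0.0027, 0, 0.0022, 0, 0, 0], [0, 0, 0, 0, 0, 0, 0], [0, 0, 0, 0, 0, 0, 0]]
  ]
}}

```text
clock: 20.9
position: [487.0, -224.7, 139.5]
ee_rot: [0.642, -0.641, -0.296, -0.3]
contact_force: [0.3, 1.6, -0.9]
gripper_width: 16.6
```

```bash
python3 al.py w20|head -2
```

```text
[ 487.  -224.6  139.5] [ 0.7 -0.  -1.9] 20.95
grip model [ 486.9 -239.1  151.8] axis [ 0.006 -0.003 -1.   ] tip [ 487.7 -239.6   18.8]
```

View pics/w20z.png

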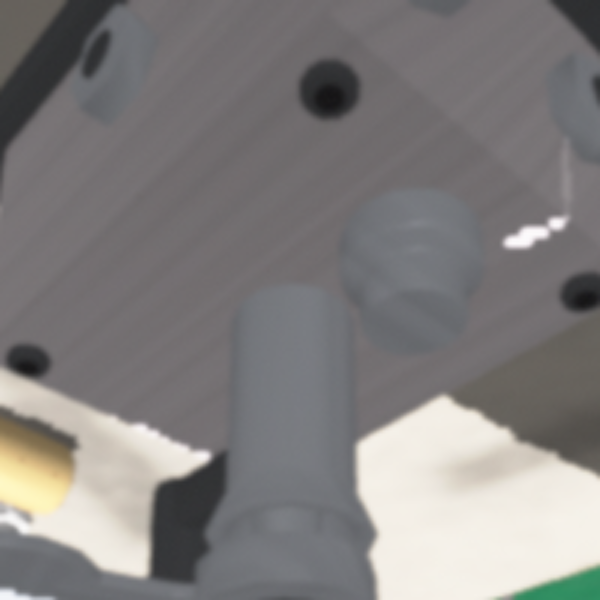

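Request:
{"api": "drive_tool", "payload": {
  "moves": [
    [[0, 0.0012, 0, 0.001, -0.0035, 0, 0.004], [0, 0.0012, 0, 0.001, 0, 0, 0], [0, 0, 0, 0, 0, 0, 0]]
  ]
}}

```text
clock: 21.25
position: [487.4, -224.6, 137.0]
ee_rot: [0.642, -0.641, -0.297, -0.298]
contact_force: [0.2, 0.3, -0.8]
gripper_width: 16.3
```

```bash
python3 al.py w21|head -2
```

```text
[ 487.4 -224.6  137. ] [-0.3  0.4 -0.6] 21.3
grip model [ 487.3 -239.1  149.2] axis [ 0.001 -0.003 -1.   ] tip [ 487.5 -239.6   16.2]
```

View pics/w21z.png

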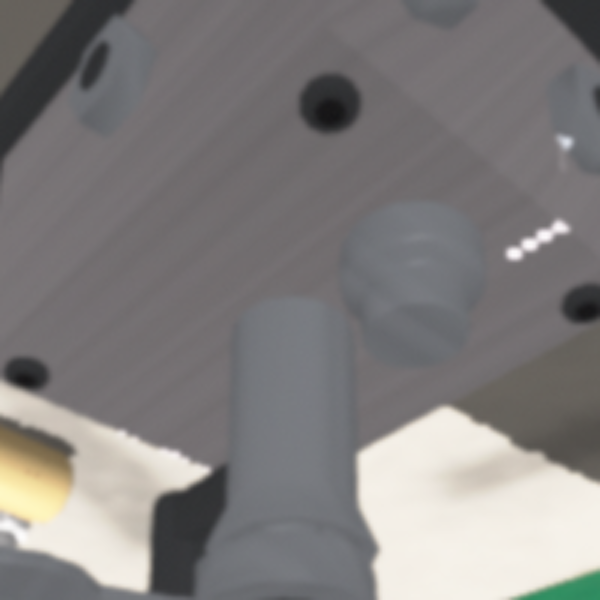

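Request:
{"api": "drive_tool", "payload": {
  "moves": [
    [[0, 0.0008, 0, 0.0007, 0, 0, 0], [0, 0.0008, 0, 0.0007, 0, 0, 0], [0, 0, 0, 0, 0, 0, 0]]
  ]
}}

```text
clock: 21.6
position: [487.4, -224.6, 135.0]
ee_rot: [0.642, -0.641, -0.297, -0.298]
contact_force: [0.0, 0.2, -0.6]
gripper_width: 16.3
```

```bash
python3 al.py w22|head -2
```

```text
[ 487.4 -224.6  135. ] [-0.4 -0.  -0.3] 21.65
grip model [ 487.3 -239.2  147.2] axis [ 0.002 -0.003 -1.   ] tip [ 487.6 -239.6   14.2]
```

View pics/w22z.png

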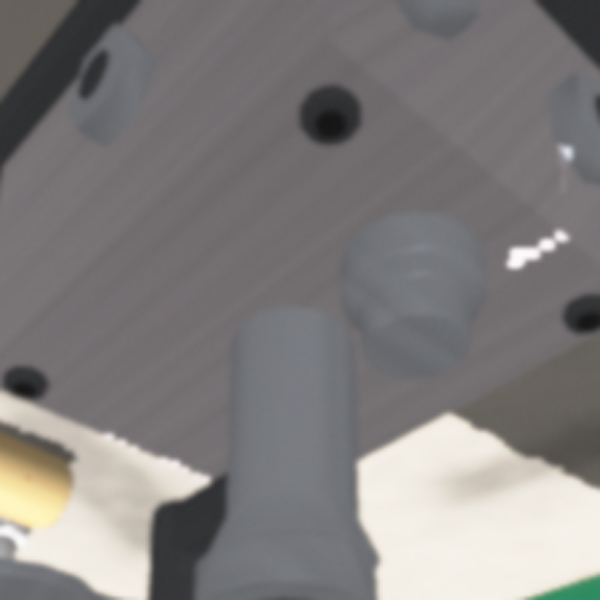

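Nearly touching; keep descending 0.8 mm per row while watching force.

Request:
{"api": "drive_tool", "payload": {
  "moves": [
    [[0, 0.0008, 0, 0.0007, 0, 0, 0], [0, 0, 0, 0, 0, 0, 0]]
  ]
}}

```text
clock: 21.85
position: [487.4, -224.6, 134.1]
ee_rot: [0.642, -0.641, -0.297, -0.298]
contact_force: [-0.4, 0.4, 0.4]
gripper_width: 16.3
```

Request:
{"api": "drive_tool", "payload": {
  "moves": [
    [[0, 0.0008, 0, 0.0007, 0, 0, 0], [0, 0, 0, 0, 0, 0, 0]]
  ]
}}

```text
clock: 22.05
position: [487.4, -224.6, 134.2]
ee_rot: [0.642, -0.64, -0.297, -0.298]
contact_force: [0.3, 0.5, -1.0]
gripper_width: 16.6
```

Request:
{"api": "drive_tool", "payload": {
  "moves": [
    [[0, 0.0012, 0, 0.001, 0, 0, 0], [0, 0, 0, 0, 0, 0, 0]]
  ]
}}

```text
clock: 22.25
position: [487.3, -224.7, 134.2]
ee_rot: [0.643, -0.64, -0.297, -0.299]
contact_force: [-0.8, -0.1, -1.4]
gripper_width: 16.8
```

Request:
{"api": "drive_tool", "payload": {
  "moves": [
    [[0, 0.0012, 0, 0.001, 0, 0, 0], [0, 0, 0, 0, 0, 0, 0]]
  ]
}}

```text
clock: 22.45
position: [487.3, -224.7, 134.2]
ee_rot: [0.643, -0.639, -0.297, -0.299]
contact_force: [-0.1, 0.2, 0.5]
gripper_width: 16.3
```

Request:
{"api": "drive_tool", "payload": {
  "moves": [
    [[0, 0.0012, 0, 0.001, 0, 0, 0]]
  ]
}}

```text
clock: 22.55
position: [487.3, -224.6, 134.0]
ee_rot: [0.644, -0.638, -0.298, -0.3]
contact_force: [-0.1, -0.3, 12.3]
gripper_width: 16.2
```

```bash
python3 al.py w23|head -2
```

```text
[ 487.3 -224.6  134. ] [-0.6  0.5  8.7] 22.6
grip model [ 487.3 -239.2  146.3] axis [ 0.006 -0.001 -1.   ] tip [ 488.1 -239.3   13.3]
```

View pics/w23z.png

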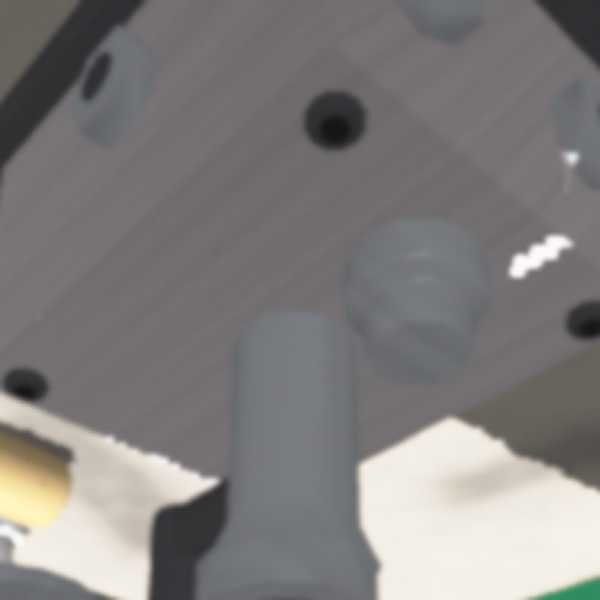

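Request:
{"api": "drive_tool", "payload": {
  "moves": [
    [[0, 0.0012, 0, 0.001, -0.004, 0, 0.0045], [0, 0.0014, 0, 0.0012, 0, 0, 0], [0, 0.0014, 0, 0.0012, 0, 0, 0]]
  ]
}}

```text
clock: 22.9
position: [487.3, -224.6, 134.0]
ee_rot: [0.645, -0.637, -0.3, -0.299]
contact_force: [-1.3, -0.7, 11.0]
gripper_width: 16.7
```

```bash
python3 al.py w24|head -2
```

```text
[ 487.3 -224.6  134.1] [-1.1 -0.6  9.2] 22.95
grip model [ 487.4 -239.2  146.3] axis [ 0.003  0.002 -1.   ] tip [ 487.8 -238.9   13.3]
```

Run:
```python
from h import *
s=arm.read_state();print((R.from_quat(s['ee_rot']).inv().apply([0,0,10])/1000).round(5),(R.from_quat(s['ee_rot']).inv().apply([0,10,0])/1000).round(5))
```

```text
[-7.67e-03 -3.00e-05 -6.41e-03] [-0.00641 -0.00011  0.00767]
```

Request:
{"api": "drive_tool", "payload": {
  "moves": [
    [[0, -0.0031, 0, -0.0026, 0, 0, 0], [0, -0.0046, 0, -0.0038, 0, 0, 0], [0, -0.0061, 0, -0.0051, 0, 0, 0], [0, -0.0061, 0, -0.0051, 0, 0, 0], [0, -0.0061, 0, -0.0051, 0, 0, 0]]
  ]
}}

```text
clock: 23.45
position: [487.1, -224.6, 166.7]
ee_rot: [0.643, -0.638, -0.3, -0.298]
contact_force: [0.6, -0.4, -1.5]
gripper_width: 16.2
```

```bash
python3 al.py w25|head -2
```

```text
[ 487.4 -225.   168.2] [-0.9 -0.5 -0.2] 23.5
grip model [ 487.5 -239.5  180.5] axis [ 0.002 -0.    -1.   ] tip [ 487.8 -239.6   47.5]
```

Request:
{"api": "drive_tool", "payload": {
  "moves": [
    [[0, -0.0061, 0, -0.0051, 0, 0, 0], [0, -0.0061, 0, -0.0051, 0, 0, 0], [0, -0.0061, 0, -0.0051, 0, 0, 0], [0, -0.0061, 0, -0.0051, 0, 0, 0], [0, -0.0061, 0, -0.0051, 0, 0, 0], [0, -0.0061, 0, -0.0051, 0, 0, 0], [0, -0.0077, 0, -0.0064, 0, 0, 0], [0, -0.0115, 0, -0.0096, 0, 0, 0], [0, -0.0153, 0, -0.0128, 0, 0, 0], [0, -0.0153, 0, -0.0128, 0, 0, 0], [0, 0, 0, 0, 0, 0, 0]]
  ]
}}

```text
clock: 24.6
position: [487.0, -224.9, 291.6]
ee_rot: [0.645, -0.638, -0.298, -0.298]
contact_force: [-0.6, -0.6, -1.0]
gripper_width: 16.3
```

```bash
python3 al.py w26|head -2
```

```text
[ 486.7 -224.5  290.2] [-0.2 -0.  -1.4] 24.65
grip model [ 486.8 -239.   302.4] axis [ 0.002 -0.001 -1.   ] tip [ 487.1 -239.1  169.4]
  return _methods._mean(a, axis=axis, dtype=dtype,
  ret = um.true_divide(
```

View pics/w26.png

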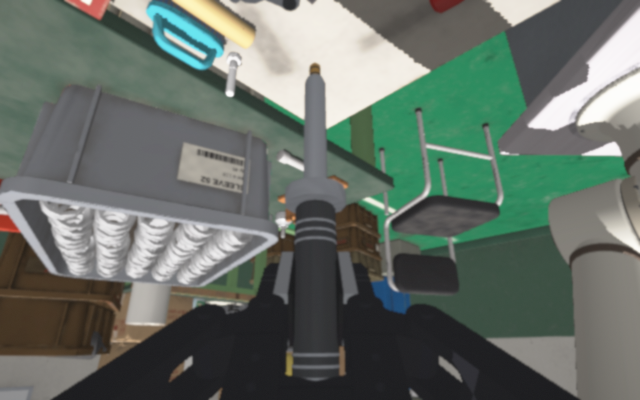

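```bash
cat > lv.py <<'E'
from scan import *
np.set_printoptions(legacy='1.25')
s=arm.read_state();q=s['joints'];print(q.round(2))
out=[]
for G in ([487,-200,320],[430,-100,330],[480,-50,330]):
  for head in range(0,360,30):
    for phi in range(-90,91,30):
      r=Rg(head,40,phi,0);P=np.array(G)+19*r.as_matrix()[:,2]
      a,e=ik(P,r,p,q)
      m=np.minimum(a-LO,HI-a).min()
      if e<1e-3 and m>.15: out.append((np.abs(a-q).max(),G,head,phi,a.round(2),round(m,2),fk(a,p,True)[4].round()))
out.sort(key=lambda o:o[0])
for o in out[:14]: print(o)
E
python3 lv.py
```

```text
[-0.57  0.48  0.3  -0.74 -1.87  0.53]
(0.7677551862318386, [430, -100, 330], 240, -90, array([ 0.15,  0.69,  0.  ,  0.03, -2.45,  0.02]), 0.54, array([704., -52., 330.]))
(0.7792541659431507, [480, -50, 330], 240, -90, array([ 0.21,  0.76,  0.18, -0.07, -2.56, -0.06]), 0.43, array([754.,  -2., 330.]))
(0.8171302493263068, [430, -100, 330], 240, -60, array([ 0.18,  0.55,  0.01,  0.07, -2.21, -0.29]), 0.78, array([680., -37., 437.]))
(0.8765315013583449, [480, -50, 330], 240, -60, array([ 0.24,  0.63,  0.18,  0.01, -2.3 , -0.35]), 0.69, array([730.,  13., 437.]))
(0.9034912116524708, [487, -200, 320], 210, -90, array([-0.19,  0.85,  0.47, -0.4 , -2.73, -0.37]), 0.26, array([ 749., -295.,  320.]))
(0.9910208624666061, [487, -200, 320], 240, -60, array([ 0.02,  0.67,  0.14,  0.25, -2.2 , -0.12]), 0.79, array([ 737., -137.,  427.]))
(1.0055314915882503, [487, -200, 320], 240, -90, array([ 0.  ,  0.8 ,  0.12,  0.27, -2.44,  0.21]), 0.55, array([ 761., -152.,  320.]))
(1.0169621360215506, [430, -100, 330], 210, -90, array([-0.08,  0.7 ,  0.24, -0.55, -2.62, -0.49]), 0.37, array([ 692., -195.,  330.]))
(1.0684192394619614, [487, -200, 320], 240, -30, array([ 0.08,  0.49, -0.01,  0.33, -1.86, -0.45]), 1.06, array([669., -98., 505.]))
(1.0703434331680954, [487, -200, 320], 210, -60, array([-0.15,  0.73,  0.41, -0.18, -2.42, -0.54]), 0.57, array([ 734., -270.,  427.]))
(1.1080160810156447, [480, -50, 330], 270, -60, array([ 0.41,  0.54, -0.11,  0.37, -2.05, -0.04]), 0.94, array([665., 129., 437.]))
(1.138869626508307, [430, -100, 330], 240, -30, array([ 0.26,  0.37, -0.12,  0.2 , -1.9 , -0.61]), 0.95, array([612.,   2., 515.]))
(1.1393604305833298, [430, -100, 330], 270, -60, array([ 0.37,  0.45, -0.28,  0.4 , -1.96, -0.03]), 0.79, array([615.,  79., 437.]))
(1.1411304151705683, [480, -50, 330], 270, -90, array([ 0.39,  0.69, -0.14,  0.4 , -2.28,  0.27]), 0.71, array([693., 129., 330.]))
```

```bash
cat > lv2.py <<'E'
from scan import *
import sys
np.set_printoptions(legacy='1.25')
s=arm.read_state();q=s['joints'];n=int(sys.argv[1])
r=Rg(240,40,-30,0);P=np.array([470,-180,330])+19*r.as_matrix()[:,2]
a,e=ik(P,r,p,[.08,.49,-.01,.33,-1.86,-.45]);print(a.round(2),e,s['position'].round(1),s['clock'])
tt=np.array([np.cos(np.radians(40)),0,np.sin(np.radians(40))])
print([(lambda F:(F[0]+F[1]@(133*tt-[0,0,19])).round().tolist())(fk(q+(a-q)*i/10,p,True)) for i in range(11)])
jrows(a,n,p,0)
Rm=R.from_quat(s['ee_rot']).as_matrix();print('axis now',(Rm@tt).round(4),'grip',(s['position']-19*Rm[:,2]).round(1))
d,w=to_tool(P,r);print('direct',d.round(4),w.round(4))
E
python3 lv2.py 15
```

```text
[ 0.11  0.45 -0.04  0.31 -1.87 -0.47] 5.76025409827073e-16 [ 486.7 -224.5  290.2] 24.65
[[487.0, -239.0, 170.0], [454.0, -238.0, 160.0], [425.0, -241.0, 157.0], [400.0, -249.0, 161.0], [381.0, -259.0, 172.0], [369.0, -271.0, 189.0], [363.0, -283.0, 210.0], [365.0, -292.0, 236.0], [372.0, -298.0, 265.0], [386.0, -299.0, 297.0], [403.0, -295.0, 330.0]]
[0, 0.002, 0.01, 0.012, -0.078, 0.05, 0.07] [ 477. -217.  282.]
[0, 0.002, 0.009, 0.011, -0.074, 0.057, 0.068] [ 467. -210.  274.]
[0, 0.001, 0.008, 0.009, -0.069, 0.064, 0.065] [ 458. -205.  268.]
[0, 0.001, 0.007, 0.007, -0.063, 0.071, 0.063] [ 450. -202.  264.]
[0, 0.001, 0.006, 0.005, -0.056, 0.077, 0.061] [ 443. -200.  262.]
[0, 0.001, 0.005, 0.004, -0.049, 0.082, 0.059] [ 437. -198.  261.]
[0, 0.0, 0.004, 0.002, -0.041, 0.087, 0.058] [ 433. -198.  262.]
[0, 0.0, 0.004, -0.0, -0.032, 0.091, 0.056] [ 430. -197.  264.]
[0, -0.0, 0.003, -0.002, -0.023, 0.094, 0.055] [ 428. -198.  268.]
[0, -0.0, 0.003, -0.004, -0.014, 0.096, 0.054] [ 429. -198.  273.]
[0, -0.0, 0.003, -0.006, -0.004, 0.098, 0.053] [ 431. -197.  280.]
[0, -0.001, 0.002, -0.009, 0.005, 0.098, 0.052] [ 435. -196.  288.]
[0, -0.0, 0.002, -0.011, 0.015, 0.098, 0.052] [ 441. -195.  297.]
[0, -0.0, 0.002, -0.013, 0.025, 0.096, 0.052] [ 449. -191.  307.]
[0, -0.0, 0.001, -0.015, 0.034, 0.094, 0.052] [ 458. -187.  317.]
axis now [ 2.3e-03 -8.0e-04 -1.0e+00] grip [ 486.8 -239.   302.4]
direct [-0.0452  0.0287  0.0114] [-0.506   1.3561  0.6113]
```

Request:
{"api": "drive_tool", "payload": {
  "moves": [
    [[0, -0.0153, 0, -0.0128, 0, 0, 0], [0, -0.0192, 0, -0.016, 0, 0, 0], [0, 0, 0, 0, 0, 0, 0]]
  ]
}}

```text
clock: 24.95
position: [485.8, -223.5, 333.5]
ee_rot: [0.643, -0.638, -0.303, -0.298]
contact_force: [-0.4, -0.4, -0.9]
gripper_width: 16.2
```

```bash
python3 lv2.py 15
```

```text
[ 0.11  0.45 -0.04  0.31 -1.87 -0.47] 5.76025409827073e-16 [ 485.8 -223.5  333.5] 24.95
[[485.0, -238.0, 213.0], [454.0, -236.0, 198.0], [426.0, -240.0, 190.0], [401.0, -247.0, 190.0], [382.0, -257.0, 196.0], [369.0, -268.0, 208.0], [363.0, -280.0, 226.0], [364.0, -290.0, 248.0], [371.0, -296.0, 273.0], [385.0, -298.0, 301.0], [403.0, -295.0, 330.0]]
[0, 0.005, 0.008, 0.014, -0.073, 0.051, 0.075] [ 477. -216.  322.]
[0, 0.004, 0.007, 0.013, -0.069, 0.058, 0.072] [ 469. -210.  311.]
[0, 0.004, 0.006, 0.011, -0.065, 0.065, 0.069] [ 460. -205.  302.]
[0, 0.003, 0.005, 0.01, -0.059, 0.071, 0.066] [ 452. -201.  294.]
[0, 0.003, 0.004, 0.008, -0.053, 0.077, 0.063] [ 445. -198.  289.]
[0, 0.002, 0.004, 0.006, -0.046, 0.083, 0.06] [ 439. -197.  285.]
[0, 0.001, 0.003, 0.004, -0.039, 0.088, 0.058] [ 435. -196.  283.]
[0, 0.001, 0.002, 0.002, -0.031, 0.092, 0.056] [ 431. -196.  282.]
[0, 0.0, 0.002, 0.0, -0.022, 0.095, 0.054] [ 430. -196.  283.]
[0, -0.0, 0.001, -0.002, -0.013, 0.098, 0.052] [ 430. -196.  286.]
[0, -0.0, 0.001, -0.004, -0.004, 0.099, 0.05] [ 432. -196.  290.]
[0, -0.001, 0.001, -0.006, 0.006, 0.1, 0.049] [ 436. -195.  295.]
[0, -0.001, 0.0, -0.009, 0.016, 0.099, 0.047] [ 441. -194.  301.]
[0, -0.001, 0.0, -0.011, 0.025, 0.098, 0.046] [ 449. -191.  309.]
[0, -0.001, -0.0, -0.013, 0.035, 0.096, 0.046] [ 458. -187.  317.]
axis now [-0.0036  0.0037 -1.    ] grip [ 486.  -238.1  345.6]
direct [-0.0111  0.0278  0.0386] [-0.4987  1.3601  0.6112]
```

Request:
{"api": "drive_tool", "payload": {
  "moves": [
    [[0, 0.003, 0.008, 0.01, -0.073, 0.051, 0.075], [0, 0.002, 0.007, 0.009, -0.069, 0.058, 0.072], [0, 0.002, 0.006, 0.008, -0.065, 0.065, 0.069], [0, 0.002, 0.005, 0.007, -0.059, 0.071, 0.066], [0, 0.002, 0.004, 0.006, -0.053, 0.077, 0.063], [0, 0.002, 0.004, 0.005, -0.046, 0.083, 0.06], [0, 0.001, 0.003, 0.004, -0.039, 0.088, 0.058], [0, 0.001, 0.002, 0.002, -0.031, 0.092, 0.056], [0, 0, 0.002, 0, -0.022, 0.095, 0.054], [0, 0, 0.001, -0.002, -0.013, 0.098, 0.052], [0, 0, 0, 0, 0, 0, 0]]
  ]
}}

```text
clock: 26.05
position: [428.6, -198.8, 282.7]
ee_rot: [-0.559, 0.747, 0.257, -0.252]
contact_force: [0.4, 0.2, -2.0]
gripper_width: 16.8
```

```bash
python3 lv2.py 5
```

```text
[ 0.11  0.45 -0.04  0.31 -1.87 -0.47] 5.76025409827073e-16 [ 428.6 -198.8  282.7] 26.05
[[359.0, -290.0, 243.0], [361.0, -293.0, 251.0], [364.0, -295.0, 259.0], [367.0, -296.0, 267.0], [370.0, -298.0, 276.0], [375.0, -299.0, 284.0], [380.0, -299.0, 293.0], [385.0, -299.0, 302.0], [391.0, -298.0, 311.0], [397.0, -297.0, 321.0], [403.0, -295.0, 330.0]]
[0, -0.001, 0.002, -0.005, 0.009, 0.094, 0.05] [ 431. -198.  288.]
[0, -0.001, 0.001, -0.007, 0.017, 0.094, 0.048] [ 436. -197.  294.]
[0, -0.001, 0.001, -0.009, 0.026, 0.092, 0.047] [ 441. -195.  301.]
[0, -0.001, 0.001, -0.011, 0.034, 0.09, 0.045] [ 449. -191.  309.]
[0, -0.001, 0.0, -0.013, 0.042, 0.088, 0.044] [ 458. -187.  317.]
axis now [-0.6173 -0.6732 -0.4072] grip [ 441.2 -200.8  296.8]
direct [-0.0155  0.0056 -0.0438] [0.1271 0.4622 0.2255]
```

Request:
{"api": "drive_tool", "payload": {
  "moves": [
    [[0, -0.001, 0.002, -0.006, 0.009, 0.094, 0.05], [0, -0.001, 0.001, -0.008, 0.017, 0.094, 0.048], [0, -0.001, 0.001, -0.01, 0.026, 0.092, 0.047], [0, -0.001, 0.001, -0.012, 0.034, 0.09, 0.045], [0, -0.001, 0, -0.013, 0.042, 0.088, 0.044], [0, 0, 0, 0, 0, 0, 0]]
  ]
}}

```text
clock: 26.65
position: [458.0, -187.2, 312.3]
ee_rot: [-0.53, 0.739, 0.046, -0.413]
contact_force: [-0.6, -0.0, -1.8]
gripper_width: 16.1
```

```bash
python3 lv2.py 1|tail -2
```

```text
axis now [-0.4988 -0.8666  0.0102] grip [ 470.6 -180.2  324.7]
direct [ 0.0027  0.003  -0.0032] [ 0.0081 -0.0095  0.0016]
```

Request:
{"api": "drive_tool", "payload": {
  "moves": [
    [[0, 0.002, 0.002, -0.002, 0.008, -0.0095, 0.0015], [0, 0, 0, 0, 0, 0, 0], [0, 0, 0, 0, 0, 0, 0], [0, 0, 0, 0, 0, 0, 0]]
  ]
}}

```text
clock: 27.05
position: [456.0, -188.6, 313.8]
ee_rot: [-0.53, 0.743, 0.05, -0.406]
contact_force: [-0.5, -0.9, -2.0]
gripper_width: 16.6
```

```bash
python3 lv2.py 1|tail -2
python3 - <<'E'
from h import *
im,d,T=grab('wrist','w30')
cv2.imwrite('pics/w30z.png',cv2.resize(im[40:240,270:360,::-1],None,fx=3.5,fy=3.5,interpolation=cv2.INTER_CUBIC))
grab('side','s30');grab('top','t30')
s=arm.read_state();print(s['joint_vel'].round(3),s['clock'])
# stem axis from depth in world
P=cloud('wrist',d,T);Rm=R.from_quat(s['ee_rot']).as_matrix();t=Rm@[np.cos(np.radians(40)),0,np.sin(np.radians(40))];g=s['position']-19*Rm[:,2]
Q=P.reshape(-1,3);al=(Q-g)@t;pe=np.linalg.norm((Q-g)-al[:,None]*t,axis=1);n=Rm@[np.sin(np.radians(40)),0,-np.cos(np.radians(40))]
for lo,hi in[(0,30),(52,70),(70,90),(90,111),(114,131)]:
    m=(al>lo)&(al<hi)&(pe<14);h=(Q[m]-g);print(lo,hi,m.sum(),'off n',np.percentile(h@n,95).round(2),'y',np.median(h@Rm[:,1]).round(2))
print('farthest along',np.percentile(al[(pe<5)&(al<140)&(al>100)],99.5).round(1))
E
```

```text
axis now [-0.5049 -0.8631 -0.0058] grip [ 468.5 -181.8  326.4]
direct [ 0.0004  0.0014 -0.004 ] [0.0059 0.0079 0.0023]
[ 0.006  0.001 -0.001  0.003 -0.001 -0.   ] 27.2
0 30 3363 off n 10.26 y -0.05
52 70 766 off n 6.62 y -0.05
70 90 758 off n 6.39 y -0.05
90 111 606 off n 6.35 y -0.05
114 131 87 off n 3.91 y -0.06
farthest along 119.5
```

View pics/w30.png

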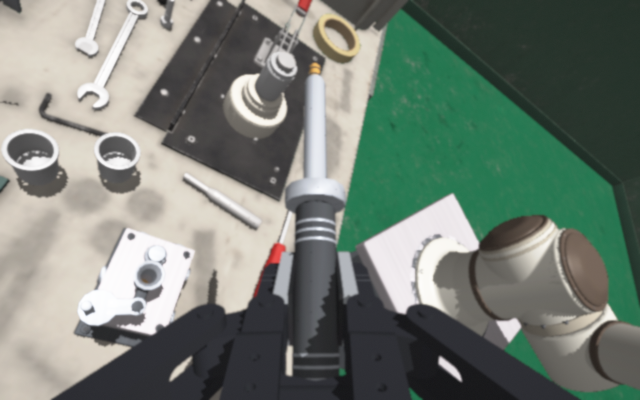

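View pics/s30.png

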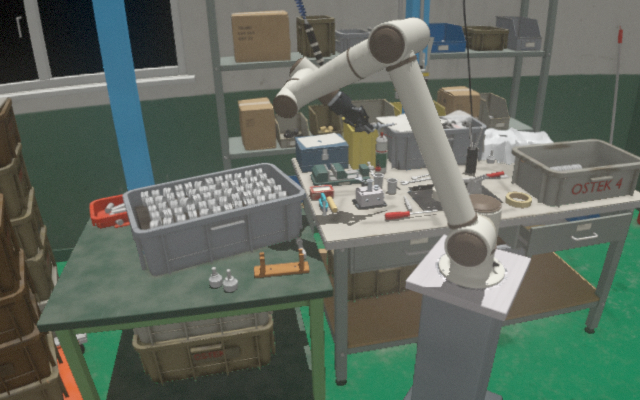

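View pics/t30.png

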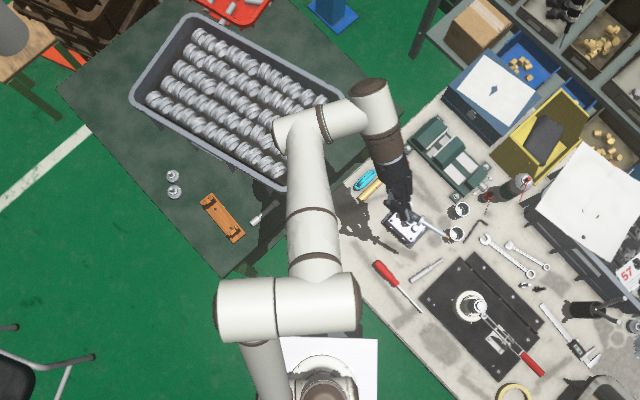

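Request:
{"api": "drive_tool", "payload": {
  "moves": [
    [[0, 0, 0, 0, 0, 0.004, 0], [0, 0, 0, 0, 0, 0, 0], [0, 0, 0, 0, 0, 0, 0], [0, 0, 0, 0, 0, 0, 0]]
  ]
}}

```text
clock: 27.6
position: [456.1, -188.6, 313.7]
ee_rot: [-0.53, 0.742, 0.049, -0.408]
contact_force: [-0.2, -0.5, -1.8]
gripper_width: 16.2
```

```bash
python3 lv2.py 1|tail -2
python3 - <<'E'
from h import *
s=arm.read_state();print(s['joint_vel'].round(3),s['clock'],s['gripper_width'],s['contact_force'])
E
```

```text
axis now [-0.5029 -0.8644 -0.0017] grip [ 468.5 -181.8  326.3]
direct [ 0.0005  0.0014 -0.0041] [0.0061 0.0031 0.0024]
[ 0.002 -0.001  0.001 -0.    -0.    -0.001] 27.6 16.162671000642984 [-0.15327746 -0.46537145 -1.75625942]
```

```bash
python3 -c "
from bench import arm
print(arm.job_done())"
```

```text
the job is handed in; nothing more can be done
None
```

I did the whole job and handed it in after about 28 s of the 72 s allowed; no verdict was reported.

- **Dust cover:** I swung it to about 1.7 rad, estimated from the images. It still stood open, with the tube mouth clear, in the last pictures.
- **Reading the depth:** I took the gauge straight up out of its rest and lowered it down the tube. It stopped there, pushing back with about 11–12 N and almost no sideways force, and the collar looked flush on the mouth. Then I drew it straight out.
- **Final hold:** By the arm's pose the gauge axis is level to about 0.1° and about 326 mm above the table. The joints were still and the gripper was holding at about 16 mm. The camera depth readings suggest the gauge could be up to 0.4° off level in the grip.
- **Pin:** It now sticks out well short of its full length. The pictures put the push at roughly 10–13 mm, within the expected 6–14 mm; I did not measure it more finely. I saw nothing but the tube touch it.
- **Other things:** Those visible in the last pictures looked undisturbed; I did not measure their positions.

**Checks that disagreed:**
- The wrist camera's reported mounting shifted by about 2 mm during the run, so I lined the gauge up on the tube by comparing the two within the same picture.
- The two ways of reading the alignment towards and away from the camera differed by 2–3 mm at first. They came within about 2 mm before I lowered the gauge, and the tube then took it without side load.

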